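# Prop open the lid of the lathe-centre box

### The job

Open the green box of lathe centres: lift its lid (it has a bar handle at the front) until it stands up on its stiff hinge, swing the red-tipped prop rod on the box's right-hand side (seen from the robot) up and back, and let the lid down gently onto the rod so that the rod's pin sits through the hole in the lid's steel ear and the rod carries the lid. Leave the lid propped like that, and do not disturb the tools lying about on the bench.

Things in the scene. Friction and masses are not known exactly. Their poses are not given: they have to be found in the camera images.
- box: Green open-topped steel box fixed to the bench, 200 mm deep (its x) by 220 mm wide (its y) by 90 mm high; lathe centres lie inside. Origin at the centre of its underside; its +x points away from the robot (to the hinge side), z up. It may be turned a little.
- lid_hinge (a point): Middle of the lid's hinge line, on the far rim of the box: (100, 0, 90) mm in the box's frame. The line runs along the box's y. Its axes are the box's.
- lid (a joint): Lid angle in rad: 0 shut (level), grows as the front edge rises, stop at 1.40. Lid: green plate 204 by 236 by 6 mm, about 0.6 kg (varies 15 %). Hinge friction about 0.26 N m: left alone above about 1.3 rad it stays, below about 1.0 rad it falls shut unless the prop carries it. Propped on its rod it stands at about 0.90.
- lid_handle (a point): Middle of the round bar handle on the lid's front edge: steel, 10 mm thick, 110 mm long along the box's y, with a clear gap of 39 mm between bar and lid edge. It is 250 mm from the hinge line in the plane of the lid (3 mm above the plate's underside, which is level with the hinge line), and 93 mm above the bench when shut. It can turn between finger pads that close across it. The point turns with the lid.
- lid_hole (a point): Centre (mid-thickness) of the square through hole, 24 by 24 mm, in the bare steel ear, 5 mm thick, that sticks out from the lid's right-hand (-y) side. 130 mm from the hinge line in the lid's plane, 148 mm to the box's -y side of its middle. The ear reaches 107 to 153 mm from the hinge line. The point turns with the lid: its -x points from the hinge to the handle, its z out of the lid's top.
- prop (a joint): Angle of the prop rod in rad: 0 would be level and pointing to the box's front (-x), 1.57 straight up, more leans back towards the hinge (range 0 to 2.8). Pivot friction 0.07 N m: it stays where it is left. With the rod at 2.24 its pin enters the hole as the lid comes down (within about 0.04 rad either way).
- prop_pivot (a point): Pivot of the prop rod, on a bracket on the box's right-hand (-y) side: (-80, -148, 70) mm in the box's frame. The rod swings about the box's y direction, in a plane 148 mm to the -y side of the box's middle.
- prop_ball (a point): Centre of the red ball, 32 mm across, on the prop rod, 147 mm from the pivot. The rod is round steel, 10 mm thick, 0.09 kg. The ball bears on the underside of the ear round the hole.
- prop_pin (a point): Point on the axis of the steel pin, 9 mm thick, which goes on in line with the rod for 28 mm from the ball's centre. This point lies 13 mm beyond the ball's centre and comes to within about 4 mm of the hole's centre when the pin is seated.
- centre_a: Steel lathe centre 150 mm long, 30 mm thick, lying left of the box; a bystander, leave alone. Origin on its underside.
- centre_b: Steel lathe centre 130 mm long, 28 mm thick, lying at the left of the bench; a bystander, leave alone. Origin on its underside.
- centre_c: Steel lathe centre 130 mm long, 28 mm thick, lying at the right of the bench; a bystander, leave alone. Origin on its underside.
- wrench_a: Spanner 190 mm long lying flat in front of the box; a bystander, leave alone. Origin on its underside.
- wrench_b: Spanner 160 mm long lying flat at the right of the bench; a bystander, leave alone. Origin on its underside.
- square: Small engineer's square lying flat at the left, stock 80 mm, blade 120 mm; a bystander, leave alone. Origin on its underside.
- wood_disc: Round wooden block, 84 mm across, 30 mm high, to the right of the box; a bystander, leave alone. Origin on its underside.

How it is judged (in metres and radians):
On the way:
1. the lid is lifted past the height at which the prop holds it (above 1.05 rad) (value of joint lid above 1.05 rad), for 0.2 s.
At the end, for the whole second after the job is handed in: The rod's pin is in the ear's hole (pin point within 8 mm of the hole's centre), the lid rests on the rod at 0.82 to 0.97 rad, and lid and rod are still (under 0.05 rad/s) (distance between prop_pin and lid_hole below 0.008 m and value of joint lid between 0.82 and 0.97 rad and velocity of joint lid between -0.05 and 0.05 rad/s and velocity of joint prop between -0.05 and 0.05 rad/s); the robot touches nothing.
It fails at once if the lid is let fall (it comes down faster than 1.5 rad/s) (velocity of joint lid below -1.5 rad/s).
It fails at once if a tool lying on the bench is moved by more than 30 mm (distance of any of centre_a, centre_b, centre_c, wrench_a, wrench_b, square, wood_disc from where it was at the start of the episode above 0.03 m).
It also fails if it takes over 66 s, if anything falls off the work surface, if the arm or the gripper's body presses on something with over 40 N, if the wrist force passes 120 N, or if a joint passes its speed limit or range.

### The arm

A 6-joint arm with a two-finger parallel gripper is mounted at the origin on the work surface. World frame = base frame: x ahead of the robot, y to its left, z up, the work surface at z = 0. Lengths are in mm, angles in rad, forces in N, time in s.
With the tool pointing down it reaches from about 300 to 775 mm from the base axis. Payload 14.6 kg.
Tool frame: the origin (TCP) lies midway between the tips of the shut fingers; the grasp point (between the pads) lies 19 mm behind it; z points along the fingers, y is the direction in which the jaws open and shut (so a half turn about z gives the same grasp; the last joint's range is limited). The gripper opens to 94 mm and grips with 3 to 60 N. Pads are 16 mm wide; open, the fingers measure 119 mm over their backs; the gripper's body (75 mm by 177 mm) begins 78 mm behind the grasp point.
Start: joints at [1.206, 0.3, 1.521, -0, 1.321, -0.067], TCP at [161.377, 525.782, 205.446] pointing down, gripper open.
Joint ranges: [-3.03, 3.03], [-0.79, 2.21], [0.23, 2.52], [-1.04, 4.18], [0, 3.07], [-2.55, 2.55]. Speed limits (rad/s): [2.22, 2.22, 2.57, 3.14, 3.14, 3.14].

### API

Orientations are given as [roll, pitch, yaw] about the fixed x, y, z axes, in that order (R = Rz(yaw) Ry(pitch) Rx(roll)).
In Python, from cell import manip gives the robot as it stands.
- The arm moves only by the tool play_rows, never from a script. Its argument "commands" is a list of rows, each an object of numbers: "x", "y", "z": the shift along the tool's x, y, z in m; "wx", "wy", "wz": the turn, a rotation vector about the tool's x, y, z in degrees; "grip": the opening, from 0 (shut) to 1 (fully open). In form: [{"x": .., "y": .., "z": .., "wx": .., "wy": .., "wz": .., "grip": ..}, ...]. A call has 1 to 20 rows; each row shifts and turns the commanded pose from where the row before left it, along the tool's axes as they then stand; what a row does not reach is not made up. A row lasts 1/8 s, in which the tool goes at most 62.5 mm and 10.7 degrees, less where a joint would pass 70% of its speed; a pose out of reach is approached as far as the arm can. A call is refused whole if a number of a shift passes 0.0625 or a number of a turn 10.7, either way. A call with a gripper value outside its range is refused whole. The fingers move at their own pace and stop on an object; "squeeze" is the grip in N (left out, the last holds). Time passes only in rows, so rows that do not move let the fingers close. It gives the time, the measured TCP pose, the force and the opening at its end, in the units of the state.
- manip.read_state(): the state, without advancing time (a new reading comes with each control period).
- manip.camera(name): name is "scene" or "top" or "wrist"; returns (picture, depth): 480x640x3 uint8, red, green, blue; 480x640 float32, mm along the optical axis (not along the pixel's ray), 0 where there is no reading.
- manip.camera_info(name): a dict with "intrinsics" (3x3 intrinsics, pixels), "k1" (the pictures are not rectified: a ray, as slopes to the right and down, at radius r is drawn at 1 + k1 r^2 times it, then the intrinsics apply), "camera_from_world" (4x4, takes a point from world to camera coordinates); the wrist camera has in their place "tool_from_camera" (4x4, takes a point from camera to tool coordinates, whose origin is the TCP and whose axes are the flange's). Camera axes: x right, y up, looking along -z (the intrinsics and any distortion apply to the point x, -y, -z); pixel columns grow to the right and rows downward; lengths in mm; the calibration is good to about 2 mm. A picture is of the moment at which its call begins: read the wrist's pose just before it. camera_info takes no time and is no camera call.
- manip.sign_off(): hands the job in, once; it reports no verdict.
The state is a dict: "clock": time; "joints": joint angles; "qd": joint speeds; "effort": joint torques, N m; "eef_pos": TCP position; "eef_rot": TCP orientation; "wrist_force": force on the tool from outside, world axes, zero at the start; "moment": the same for the moment, N m; "finger_gap": finger opening in mm.
Only numpy, scipy, OpenCV 4.12 (cv2) and the standard library are available. Lean on these libraries where they do the work, as an engineer would, in place of code of your own. Each camera call takes 0.05 s, during which the arm holds its last target.

## Working session

There is one attempt and no reset: what is moved stays moved. The work goes in short steps, Python scripts to look and compute and a tool call to move; the robot and the scene stay as the last step left them, time stands still between calls to the robot, and variables do not carry over. Pictures are saved under pics/ and viewed, and the job is handed in when it is done.

Besides the shell and the picture viewer there is one more tool, called as name(argument=value, ...), one argument or row to a line, values as JSON. play_rows: Moves the arm, as the interface text tells. Its arguments: {"type":"object","properties":{"commands":{"type":"array"},"squeeze":{"type":"number"}},"required":["commands"]}

```bash
ls; mkdir -p pics
python3 - <<'E'
from cell import manip
import cv2, numpy as np
print(manip.read_state())
for n in ("scene","top"):
    p,d=manip.camera(n); cv2.imwrite(f"pics/{n}0.png",p[:,:,::-1]); np.save(f"pics/{n}0.npy",d)
    print(n,manip.camera_info(n))
print(manip.camera_info("wrist"))
E
```

```text
pics
{'clock': 0.0, 'joints': array([ 1.20637532e+00,  3.00490752e-01,  1.52158130e+00, -1.03955947e-05,
        1.32070087e+00, -6.66025450e-02]), 'qd': array([-1.38195256e-03,  1.15590204e-04,  3.25751163e-05,  3.37561736e-04,
        4.22794752e-04,  1.39496834e-03]), 'effort': array([-1.65316538e-03, -5.31809556e+01, -3.52733159e+01,  7.07525178e-02,
        2.44310807e-02, -6.58159274e-05]), 'eef_pos': array([161.30192434, 525.53910966, 204.87545943]), 'eef_rot': array([-3.14041433e+00, -6.85043446e-05,  2.84377673e+00]), 'wrist_force': array([ 0.28460622, -0.88323759, -0.03224716]), 'moment': array([ 0.01853347, -0.06346897,  0.03673824]), 'finger_gap': 93.71238191936472}
scene {'intrinsics': array([[471.33238639,   0.        , 310.85099343],
       [  0.        , 471.33238639, 237.42885785],
       [  0.        ,   0.        ,   1.        ]]), 'k1': -0.1259918649328073, 'camera_from_world': array([[-8.45551237e-01,  5.33893625e-01, -8.38310789e-04,
         4.98659387e+02],
       [-4.39092563e-01, -6.94515622e-01,  5.69952429e-01,
         1.57155786e+02],
       [ 3.03711748
[... 576 characters left out ...]
29341e-02,  9.77894068e-01,
        -1.35446254e+03],
       [ 0.00000000e+00,  0.00000000e+00,  0.00000000e+00,
         1.00000000e+00]])}
{'intrinsics': array([[405.43349038,   0.        , 325.52589562],
       [  0.        , 405.43349038, 235.94211856],
       [  0.        ,   0.        ,   1.        ]]), 'k1': -0.08743826873332572, 'tool_from_camera': array([[-7.22691079e-04,  9.73173494e-01,  2.30071357e-01,
         6.53300562e+01],
       [ 9.99999605e-01,  5.84294322e-04,  6.69666355e-04,
         2.39075525e-01],
       [ 5.17272159e-04,  2.30071750e-01, -9.73173531e-01,
        -1.79054347e+02],
       [ 0.00000000e+00,  0.00000000e+00,  0.00000000e+00,
         1.00000000e+00]])}
```

View pics/scene0.png

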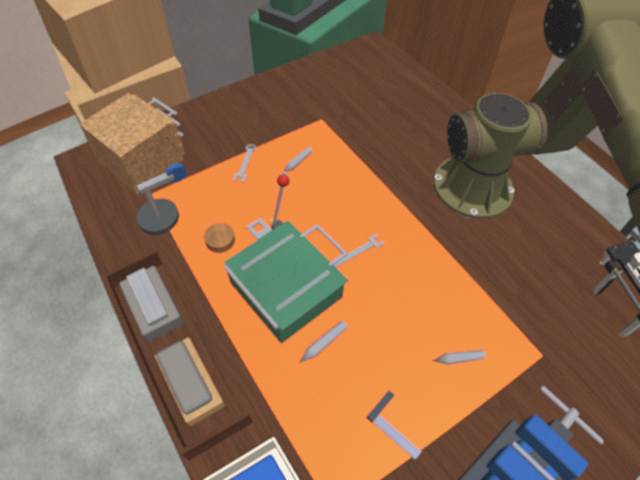

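View pics/top0.png

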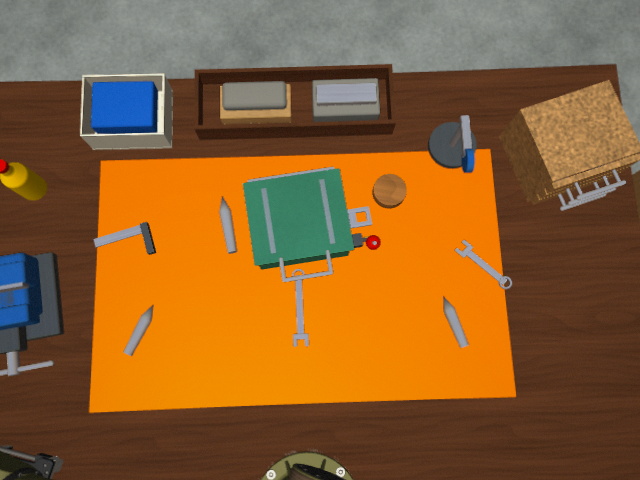

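```bash
cat > h.py <<'E'
import numpy as np, cv2
from cell import manip
from scipy.spatial.transform import Rotation as R
def cloud(name,d,T=None):
    ci=manip.camera_info(name);K=ci["intrinsics"];k1=ci["k1"]
    v,u=np.mgrid[0:480,0:640]
    pts=np.stack([u.ravel(),v.ravel()],1).astype(np.float64)[:,None]
    n=cv2.undistortPoints(pts,K,np.array([k1,0,0,0,0.]))[:,0]
    z=d.ravel().astype(float)
    c=np.stack([n[:,0]*z,-n[:,1]*z,-z,np.ones_like(z)],1)
    M=np.linalg.inv(ci["camera_from_world"]) if T is None else T@ci["tool_from_camera"]
    return (c@M.T)[:,:3].reshape(480,640,3)
def tool_T(s):
    T=np.eye(4);T[:3,:3]=R.from_euler('xyz',s["eef_rot"]).as_matrix();T[:3,3]=s["eef_pos"];return T
def project(name,P,T=None):
    ci=manip.camera_info(name);K=ci["intrinsics"];k1=ci["k1"]
    M=ci["camera_from_world"] if T is None else np.linalg.inv(T@ci["tool_from_camera"])
    P=np.atleast_2d(P);c=(np.c_[P,np.ones(len(P))]@M.T)[:,:3]
    x=c[:,0]/-c[:,2];y=-c[:,1]/-c[:,2];r=1+k1*(x*x+y*y)
    return np.c_[K[0,0]*x*r+K[0,2],K[1,1]*y*r+K[1,2]]
E
python3 - <<'E'
from h import *
for n in("top","scene"):
    im=cv2.imread(f"pics/{n}0.png").astype(int);d=np.load(f"pics/{n}0.npy")
    W=cloud(n,d);b,g,r=im[...,0],im[...,1],im[...,2]
    ok=d>0
    m=ok&(g>r+30)&(g>b+15)&(abs(W[...,2]-96)<12)&(W[...,0]>300)&(W[...,0]<800)&(abs(W[...,1])<250)
    p=W[m]; print(n,"green",m.sum(),p.mean(0),"medz",np.median(p[:,2]))
    rect=cv2.minAreaRect(p[:,:2].astype(np.float32));print(rect,cv2.boxPoints(rect))
    red=ok&(r>150)&(g<60)&(b<60)&(W[...,0]>300)&(W[...,0]<800)&(abs(W[...,1])<300)
    q=W[red];print("red",red.sum(),q.mean(0),q.min(0),q.max(0))
    A=np.c_[2*q,np.ones(len(q))];s=np.linalg.lstsq(A,(q**2).sum(1),rcond=None)[0];print("sph",s[:3],np.sqrt(s[3]+s[:3]@s[:3]))
    # mean bench height
    o=ok&(r>200)&(g>90)&(g<170)&(b<60);print("bench z",np.median(W[o][:,2]))
    gm=ok&(abs(r-g)<25)&(abs(r-b)<25)&(W[...,0]>300)&(W[...,0]<800)&(abs(W[...,1])<300)&(W[...,2]>60)
    ys,xs=np.where(gm);print(len(ys))
    c=cv2.resize(cv2.imread(f"pics/{n}0.png")[140:300,220:420] if n=="top" else cv2.imread(f"pics/{n}0.png")[150:350,200:400],None,fx=3.7 if n=="top" else 3,fy=3.7 if n=="top" else 3,interpolation=cv2.INTER_CUBIC);cv2.imwrite(f"pics/{n}0c.png",c)
E
```

```text
top green 7385 [659.99265391   1.93324562  95.57065581] medz 95.55241332016249
((662.0755004882812, 1.1272735595703125), (205.00767517089844, 234.40638732910156), 7.368992805480957) [[ 545.3859    104.215416]
 [ 575.4506   -128.25493 ]
 [ 778.7651   -101.96087 ]
 [ 748.7004    130.50948 ]]
red 137 [ 564.75685448 -158.49552224  219.97948423] [ 550.90491246 -172.50883625   -0.88283697] [ 606.15566241 -144.61706544  234.23725844]
sph [ 594.06703066 -170.23873498  116.55137852] 110.45533045742886
bench z 0.5170853410090785
1303
scene green 6036 [667.53573318   7.78333069  94.58414506] medz 94.61938204953316
((664.9420776367188, -0.005950927734375), (202.0914764404297, 237.6361083984375), 7.142176628112793) [[ 549.9075    105.32694 ]
 [ 579.45325  -130.46527 ]
 [ 779.9767   -105.338844]
 [ 750.4309    130.45337 ]]
red 50 [ 573.32291603 -154.80192648  220.15519989] [ 561.79161955 -166.9564302   213.2858945 ] [ 583.42476089 -147.00685409  226.90398673]
sph [ 570.95476051 -158.20950687  217.44741513] 9.821671765295982
bench z -0.2468561404002685
1417
```

View pics/top0c.png

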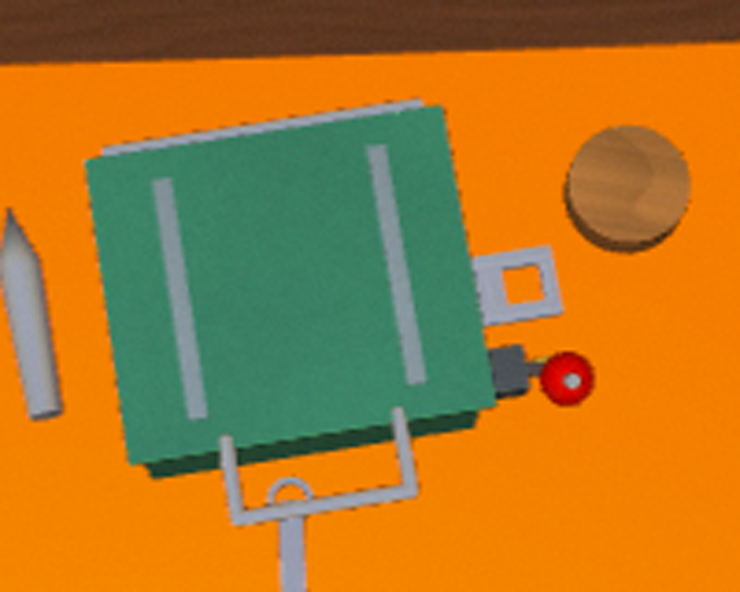

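View pics/scene0c.png

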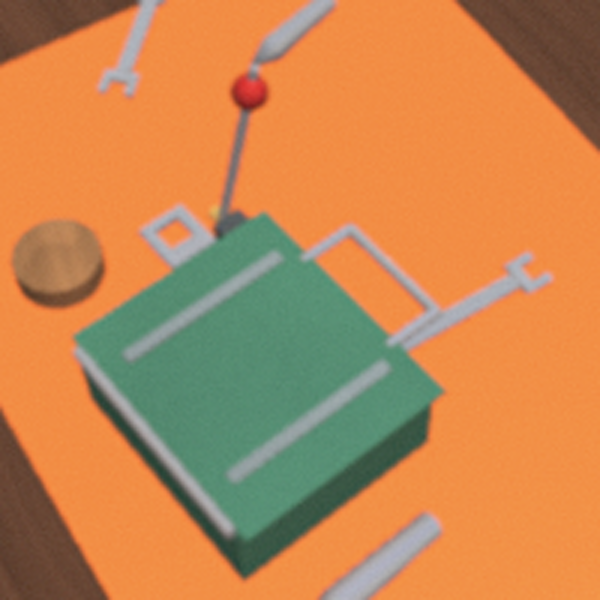

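```bash
cat > fit.py <<'E'
from h import *
from scipy.optimize import least_squares
def ballbox(a,L=147): return np.array([-80-L*np.cos(a),-148,70+L*np.sin(a)])
L=np.array([[98,118,96],[98,-118,96],[-106,-118,96],[-106,118,96],[-30,-148,93]])
obs={"top":(np.array([[86,158],[441,107],[495,407],[130,463],[523,285],[567,378]]),3.7,(220,140)),
"scene":(np.array([[243,537],[76,340],[265,213],[442,392],[177,236],[249,91]]),3.,(200,150))}
def model(p):
    Rz=R.from_euler('z',p[2]).as_matrix();B=np.vstack([L,ballbox(p[3])]);return B@Rz.T+[p[0],p[1],0]
def res(p,cams=("top","scene"),raw=False):
    out=[]
    for n in cams:
        c,s,o=obs[n];px=(c+.5)/s-.5+np.array(o);out.append(project(n,model(p))-px)
    if raw:return out
    return np.concatenate(out).ravel()
if __name__=="__main__":
    for cams in(("top",),("scene",),("top","scene")):
        r=least_squares(res,[667,1,.127,1.3],args=(cams,),loss="soft_l1",x_scale=[1,1,.01,.01])
        print(cams,r.x);
        for o in res(r.x,cams,True):print(o.round(1).tolist())
E
python3 fit.py
```

```text
('top',) [6.66028212e+02 1.90590001e+00 1.23899681e-01 1.30936643e+00]
[[-0.6, -0.1], [0.8, -1.0], [0.8, -0.0], [-0.8, 0.5], [0.1, 0.2], [-0.2, 0.0]]
('scene',) [6.69192610e+02 1.81187304e+00 1.24905124e-01 1.30237460e+00]
[[0.3, 2.1], [-2.2, -1.4], [0.1, -1.3], [1.7, 0.1], [-0.8, -0.4], [0.2, 0.8]]
('top', 'scene') [6.67144567e+02 1.74292362e+00 1.24182842e-01 1.30660837e+00]
[[-0.6, -0.5], [0.9, -1.4], [0.8, -0.5], [-0.7, 0.1], [0.1, -0.2], [-0.1, -0.3]]
[[1.0, 1.6], [-1.5, -1.8], [0.8, -1.6], [2.4, -0.3], [-0.1, -0.8], [0.8, 0.5]]
```

```bash
cat > plan.py <<'E'
from h import *
BX=np.array([667.1,1.7,0]);YAW=0.124
Rb=R.from_euler('z',YAW).as_matrix()
def b2w(p): return Rb@np.asarray(p,float)+BX
def toolR(beta): # beta deg forward tilt ; tool x=box y, y=box x, z=down
    base=np.c_[Rb[:,1],Rb[:,0],[0,0,-1]]
    return base@R.from_rotvec([-np.radians(beta),0,0]).as_matrix()
def pose(gp,beta,back=0,Rt=None):
    T=np.eye(4);T[:3,:3]=toolR(beta) if Rt is None else Rt
    T[:3,3]=gp+T[:3,2]*(19-back);return T
def handle(th): # lid angle -> box frame
    return np.array([100-250*np.cos(th)-0*3, 0, 90+250*np.sin(th)]) + 3*np.array([np.sin(th),0,np.cos(th)])
def const_rows(T0,T1,N):
    w=R.from_matrix(T0[:3,:3].T@T1[:3,:3]).as_rotvec()/N
    M=sum(R.from_rotvec(w*k).as_matrix() for k in range(N))
    v=np.linalg.solve(M,T0[:3,:3].T@(T1[:3,3]-T0[:3,3]))
    return v,w
def show(T0,T1,N):
    v,w=const_rows(T0,T1,N);print(f"{N} rows: shift mm {v.round(1)} turn deg {np.degrees(w).round(2)}")
    T=T0.copy();ps=[]
    for k in range(N):
        T[:3,3]+=T[:3,:3]@v;T[:3,:3]=T[:3,:3]@R.from_rotvec(w).as_matrix();ps.append(T[:3,3].round(0).tolist())
    print(ps)
E
python3 - <<'E'
from plan import *
s=manip.read_state();T0=tool_T(s);H=b2w(handle(0));print(H)
P1=pose(H,30,back=110);print(P1)
show(T0,P1,12);show(T0,P1,14)
E
```

```text
[518.25172312 -16.85237103  93.        ]
[[-1.23682474e-01  8.59375927e-01  4.96160923e-01  4.73101079e+02]
 [ 9.92321846e-01  1.07112164e-01  6.18412368e-02 -2.24799236e+01]
 [ 0.00000000e+00  5.00000000e-01 -8.66025404e-01  1.71808312e+02]
 [ 0.00000000e+00  0.00000000e+00  0.00000000e+00  1.00000000e+00]]
12 rows: shift mm [-53.6 -13.7   2.4] turn deg [-2.22 -1.43  5.36]
[[209.0, 497.0, 203.0], [253.0, 464.0, 201.0], [294.0, 427.0, 200.0], [332.0, 386.0, 199.0], [365.0, 342.0, 198.0], [395.0, 295.0, 196.0], [420.0, 246.0, 195.0], [440.0, 194.0, 192.0], [456.0, 141.0, 189.0], [466.0, 87.0, 185.0], [472.0, 32.0, 179.0], [473.0, -22.0, 172.0]]
14 rows: shift mm [-46.  -11.4   2.1] turn deg [-1.9  -1.23  4.59]
[[202.0, 501.0, 203.0], [241.0, 474.0, 201.0], [277.0, 443.0, 200.0], [311.0, 410.0, 199.0], [342.0, 374.0, 198.0], [370.0, 336.0, 198.0], [395.0, 295.0, 196.0], [417.0, 253.0, 195.0], [435.0, 209.0, 193.0], [450.0, 164.0, 191.0], [461.0, 118.0, 187.0], [469.0, 72.0, 183.0], [473.0, 25.0, 178.0], [473.0, -22.0, 172.0]]
```

Nice arc path, clear of everything.

play_rows(
  commands=[
    {"x": -0.046,"y": -0.0114,"z": 0.0021,"wx": -1.9,"wy": -1.23,"wz": 4.59,"grip": 0.36},
    {"x": -0.046,"y": -0.0114,"z": 0.0021,"wx": -1.9,"wy": -1.23,"wz": 4.59,"grip": 0.36},
    {"x": -0.046,"y": -0.0114,"z": 0.0021,"wx": -1.9,"wy": -1.23,"wz": 4.59,"grip": 0.36},
    {"x": -0.046,"y": -0.0114,"z": 0.0021,"wx": -1.9,"wy": -1.23,"wz": 4.59,"grip": 0.36},
    {"x": -0.046,"y": -0.0114,"z": 0.0021,"wx": -1.9,"wy": -1.23,"wz": 4.59,"grip": 0.36},
    {"x": -0.046,"y": -0.0114,"z": 0.0021,"wx": -1.9,"wy": -1.23,"wz": 4.59,"grip": 0.36},
    {"x": -0.046,"y": -0.0114,"z": 0.0021,"wx": -1.9,"wy": -1.23,"wz": 4.59,"grip": 0.36},
    {"x": -0.046,"y": -0.0114,"z": 0.0021,"wx": -1.9,"wy": -1.23,"wz": 4.59,"grip": 0.36},
    {"x": -0.046,"y": -0.0114,"z": 0.0021,"wx": -1.9,"wy": -1.23,"wz": 4.59,"grip": 0.36},
    {"x": -0.046,"y": -0.0114,"z": 0.0021,"wx": -1.9,"wy": -1.23,"wz": 4.59,"grip": 0.36},
    {"x": -0.046,"y": -0.0114,"z": 0.0021,"wx": -1.9,"wy": -1.23,"wz": 4.59,"grip": 0.36},
    {"x": -0.046,"y": -0.0114,"z": 0.0021,"wx": -1.9,"wy": -1.23,"wz": 4.59,"grip": 0.36},
    {"x": -0.046,"y": -0.0114,"z": 0.0021,"wx": -1.9,"wy": -1.23,"wz": 4.59,"grip": 0.36},
    {"x": -0.046,"y": -0.0114,"z": 0.0021,"wx": -1.9,"wy": -1.23,"wz": 4.59,"grip": 0.36},
    {"grip": 0.36},
    {"grip": 0.36},
  ],
  squeeze=20,
)

```text
$.commands[14]: bad value
```

Run:
```python
from plan import *
s=manip.read_state();print(s['clock'],s['eef_pos'],s['eef_rot'],s['joints'],s['finger_gap'],s['wrist_force'])
T0=tool_T(s)
p,d=manip.camera("wrist");W=cloud("wrist",d,T0)
H=b2w(handle(0));pts=np.array([H,b2w([-150,55,93]),b2w([-150,-55,93]),b2w([-106,118,96]),b2w([-106,-118,96]),b2w([-30,-148,93])])
q=project("wrist",pts,T0);print(q.round(0).tolist())
im=p[:,:,::-1].copy()
for a in q: cv2.circle(im,tuple(int(x) for x in a.round()),4,(255,0,255),1)
cv2.imwrite("pics/w1.png",im);np.save("pics/w1.npy",d)
show(T0,pose(H,30,0),8)
```

```text
0.1 [161.29517872 525.55422394 204.92166602] [-3.14050226e+00 -6.70257560e-05  2.84383327e+00] [ 1.20639449e+00  3.00428900e-01  1.52155227e+00 -5.92020595e-06
  1.32070392e+00 -6.66410256e-02] 94.16353188100638 [-0.88160819 -0.05182343  0.48204559]
[[4.0, 612.0], [30.0, 611.0], [-18.0, 610.0], [87.0, 632.0], [-19.0, 626.0], [6.0, 651.0]]
8 rows: shift mm [-83.  -19.4  16.6] turn deg [-3.33 -2.15  8.03]
[[235.0, 483.0, 188.0], [303.0, 430.0, 173.0], [363.0, 370.0, 159.0], [416.0, 302.0, 146.0], [459.0, 228.0, 131.0], [492.0, 150.0, 115.0], [515.0, 68.0, 97.0], [528.0, -16.0, 77.0]]
```

View pics/w1.png

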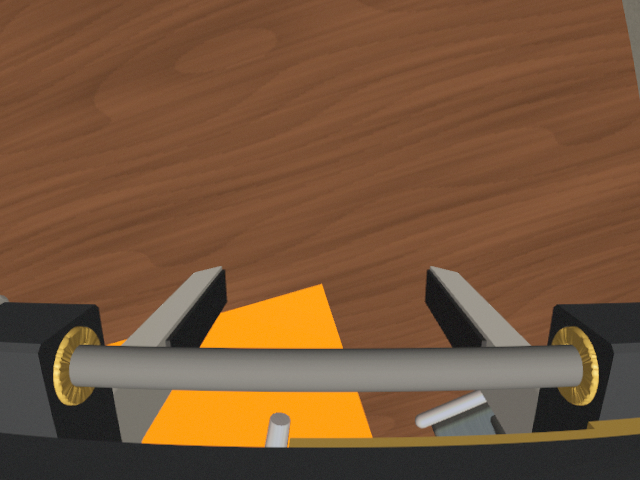

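The call was refused because of the rows that held only a grip value, so I'm sending every row with all its fields. The wrist picture is from the start pose: finger tips at about (220,270) and (430,270), with bare bench and a corner of the orange mat behind them.

play_rows(
  commands=[
    {"x": -0.046,"y": -0.0114,"z": 0.0021,"wx": -1.9,"wy": -1.23,"wz": 4.59,"grip": 0.36},
    {"x": -0.046,"y": -0.0114,"z": 0.0021,"wx": -1.9,"wy": -1.23,"wz": 4.59,"grip": 0.36},
    {"x": -0.046,"y": -0.0114,"z": 0.0021,"wx": -1.9,"wy": -1.23,"wz": 4.59,"grip": 0.36},
    {"x": -0.046,"y": -0.0114,"z": 0.0021,"wx": -1.9,"wy": -1.23,"wz": 4.59,"grip": 0.36},
    {"x": -0.046,"y": -0.0114,"z": 0.0021,"wx": -1.9,"wy": -1.23,"wz": 4.59,"grip": 0.36},
    {"x": -0.046,"y": -0.0114,"z": 0.0021,"wx": -1.9,"wy": -1.23,"wz": 4.59,"grip": 0.36},
    {"x": -0.046,"y": -0.0114,"z": 0.0021,"wx": -1.9,"wy": -1.23,"wz": 4.59,"grip": 0.36},
    {"x": -0.046,"y": -0.0114,"z": 0.0021,"wx": -1.9,"wy": -1.23,"wz": 4.59,"grip": 0.36},
    {"x": -0.046,"y": -0.0114,"z": 0.0021,"wx": -1.9,"wy": -1.23,"wz": 4.59,"grip": 0.36},
    {"x": -0.046,"y": -0.0114,"z": 0.0021,"wx": -1.9,"wy": -1.23,"wz": 4.59,"grip": 0.36},
    {"x": -0.046,"y": -0.0114,"z": 0.0021,"wx": -1.9,"wy": -1.23,"wz": 4.59,"grip": 0.36},
    {"x": -0.046,"y": -0.0114,"z": 0.0021,"wx": -1.9,"wy": -1.23,"wz": 4.59,"grip": 0.36},
    {"x": -0.046,"y": -0.0114,"z": 0.0021,"wx": -1.9,"wy": -1.23,"wz": 4.59,"grip": 0.36},
    {"x": -0.046,"y": -0.0114,"z": 0.0021,"wx": -1.9,"wy": -1.23,"wz": 4.59,"grip": 0.36},
    {"x": 0,"y": 0,"z": 0,"wx": 0,"wy": 0,"wz": 0,"grip": 0.36},
    {"x": 0,"y": 0,"z": 0,"wx": 0,"wy": 0,"wz": 0,"grip": 0.36},
  ],
  squeeze=20,
)

```text
clock: 2.15
eef_pos: [473.3, -21.4, 172.5]
eef_rot: [2.618, 0.0, 1.695]
wrist_force: [0.4, -0.5, 0.1]
finger_gap: 33.6
```

```bash
cat > look.py <<'E'
from plan import *
def wl(fn,pts):
    s=manip.read_state();print(s['clock'],s['eef_pos'].round(1),s['eef_rot'].round(3),s['joints'].round(2),round(s['finger_gap'],1),s['wrist_force'].round(1))
    T0=tool_T(s);p,d=manip.camera("wrist");q=project("wrist",pts,T0);im=p[:,:,::-1].copy()
    for a in q:
        if np.all(np.abs(a)<2000): cv2.circle(im,tuple(int(x) for x in a.round()),4,(255,0,255),1)
    cv2.imwrite(f"pics/{fn}.png",im);np.save(f"pics/{fn}.npy",d);return s,T0
E
python3 - <<'E'
from look import *
H=b2w(handle(0));pts=np.array([H,b2w([-150,55,93]),b2w([-150,-55,93]),b2w([-106,118,96]),b2w([-106,-118,96]),b2w([-30,-148,93])])
s,T0=wl("w2",pts)
show(T0,pose(H,30,0),8)
E
```

```text
2.15 [473.3 -21.4 172.5] [2.618 0.    1.695] [-0.22 -0.1   2.13  0.29  0.63 -0.54] 33.6 [ 0.4 -0.5  0.1]
8 rows: shift mm [-0.1 -0.1 13.8] turn deg [-0. -0.  0.]
[[480.0, -21.0, 160.0], [487.0, -20.0, 148.0], [494.0, -19.0, 136.0], [500.0, -19.0, 125.0], [507.0, -18.0, 113.0], [514.0, -17.0, 101.0], [521.0, -16.0, 89.0], [528.0, -16.0, 77.0]]
```

View pics/w2.png

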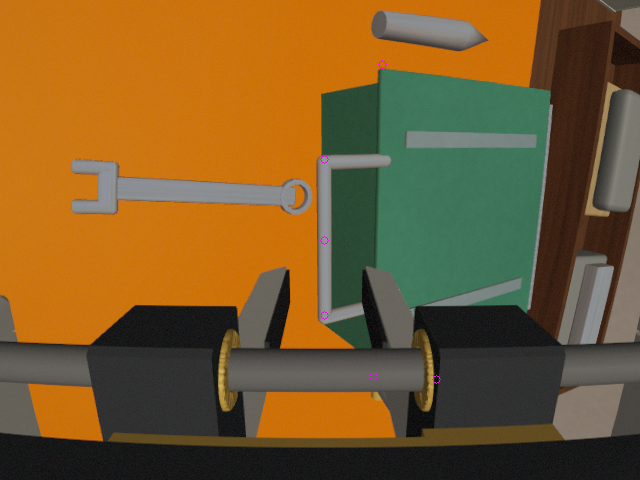

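The wrist picture shows the bar running from (324,160) to (324,318), and the projected model points lie on it. The fingers straddle it at x of about 287 and 365. Descending and gripping.

play_rows(
  commands=[
    {"x": 0,"y": 0,"z": 0.018,"wx": 0,"wy": 0,"wz": 0,"grip": 0.36},
    {"x": 0,"y": 0,"z": 0.018,"wx": 0,"wy": 0,"wz": 0,"grip": 0.36},
    {"x": 0,"y": 0,"z": 0.018,"wx": 0,"wy": 0,"wz": 0,"grip": 0.36},
    {"x": 0,"y": 0,"z": 0.018,"wx": 0,"wy": 0,"wz": 0,"grip": 0.36},
    {"x": 0,"y": 0,"z": 0.018,"wx": 0,"wy": 0,"wz": 0,"grip": 0.36},
    {"x": 0,"y": 0,"z": 0.018,"wx": 0,"wy": 0,"wz": 0,"grip": 0.36},
    {"x": 0,"y": 0,"z": 0.002,"wx": 0,"wy": 0,"wz": 0,"grip": 0.36},
    {"x": 0,"y": 0,"z": 0,"wx": 0,"wy": 0,"wz": 0,"grip": 0.1},
    {"x": 0,"y": 0,"z": 0,"wx": 0,"wy": 0,"wz": 0,"grip": 0.05},
    {"x": 0,"y": 0,"z": 0,"wx": 0,"wy": 0,"wz": 0,"grip": 0.0},
    {"x": 0,"y": 0,"z": 0,"wx": 0,"wy": 0,"wz": 0,"grip": 0.0},
    {"x": 0,"y": 0,"z": 0,"wx": 0,"wy": 0,"wz": 0,"grip": 0.0},
  ],
  squeeze=25,
)

```text
clock: 3.7
eef_pos: [526.8, -14.8, 76.9]
eef_rot: [2.62, -0.001, 1.695]
wrist_force: [-9.5, -1.8, 4.7]
finger_gap: 9.1
```

Run:
```python
from plan import *
s=manip.read_state();T0=tool_T(s);print(s['clock'],s['joints'].round(2),s['wrist_force'].round(1),s['finger_gap'])
Th=s['eef_pos']-19*T0[:3,2];print("grasp pt",Th, b2w(handle(0)))
# rows for lid arc
N=24;th=np.linspace(0,1.36,N+1)
# smooth
th=1.36*(0.5-0.5*np.cos(np.pi*np.linspace(0,1,N+1)))
Rt=toolR(30);P=[b2w(handle(t)) for t in th]
for a,b,t in zip(P[:-1],P[1:],th[1:]): print(round(t,3),(Rt.T@(b-a)).round(1).tolist())
```

```text
3.7 [-0.17  0.2   2.09  0.41  0.38 -0.64] [-9.5 -1.8  4.7] 9.145215136045264
grasp pt [517.44034496 -16.02752378  93.35688319] [518.25172312 -16.85237103  93.        ]
0.006 [0.0, 0.7, -1.2]
0.023 [0.0, 2.3, -3.7]
0.052 [0.0, 3.9, -6.0]
0.091 [-0.0, 5.6, -8.1]
0.141 [0.0, 7.5, -9.8]
0.199 [0.0, 9.5, -11.2]
0.266 [-0.0, 11.6, -12.0]
0.34 [0.0, 13.7, -12.4]
0.42 [-0.0, 15.8, -12.2]
0.504 [0.0, 17.7, -11.4]
0.591 [-0.0, 19.3, -10.2]
0.68 [0.0, 20.4, -8.6]
0.769 [-0.0, 21.1, -6.8]
0.856 [0.0, 21.3, -4.8]
0.94 [0.0, 20.9, -2.9]
1.02 [-0.0, 19.9, -1.1]
1.094 [-0.0, 18.5, 0.4]
1.161 [0.0, 16.6, 1.5]
1.219 [-0.0, 14.5, 2.3]
1.269 [0.0, 12.1, 2.6]
1.308 [-0.0, 9.5, 2.5]
1.337 [-0.0, 6.9, 2.0]
1.354 [0.0, 4.1, 1.3]
1.36 [-0.0, 1.4, 0.5]
```

play_rows(
  commands=[
    {"x": 0,"y": 0,"z": -0.003,"wx": 0,"wy": 0,"wz": 0,"grip": 0},
    {"x": 0,"y": 0.0039,"z": -0.0067,"wx": 0,"wy": 0,"wz": 0,"grip": 0},
    {"x": 0,"y": 0.0056,"z": -0.0081,"wx": 0,"wy": 0,"wz": 0,"grip": 0},
    {"x": 0,"y": 0.0075,"z": -0.0098,"wx": 0,"wy": 0,"wz": 0,"grip": 0},
    {"x": 0,"y": 0.0095,"z": -0.0112,"wx": 0,"wy": 0,"wz": 0,"grip": 0},
    {"x": 0,"y": 0.0116,"z": -0.012,"wx": 0,"wy": 0,"wz": 0,"grip": 0},
    {"x": 0,"y": 0.0137,"z": -0.0124,"wx": 0,"wy": 0,"wz": 0,"grip": 0},
    {"x": 0,"y": 0.0158,"z": -0.0122,"wx": 0,"wy": 0,"wz": 0,"grip": 0},
  ],
  squeeze=25,
)

```text
clock: 4.7
eef_pos: [546.7, -12.3, 175.7]
eef_rot: [2.623, -0.001, 1.695]
wrist_force: [-10.8, -1.0, -0.6]
finger_gap: 9.3
```

Run:
```python
from plan import *
s=manip.read_state();T0=tool_T(s);print(s['clock'],s['joints'].round(2),s['wrist_force'].round(1),s['finger_gap'],s['eef_rot'])
g=s['eef_pos']-19*T0[:3,2];b=Rb.T@(g-BX);print(b,"th",np.arctan2(b[2]-90,100-b[0])-0.012,np.hypot(b[2]-90,100-b[0]))
```

```text
4.7 [-0.16  0.07  1.96  0.24  0.63 -0.44] [-10.8  -1.   -0.6] 9.326152886263955 [ 2.62305512e+00 -6.46128065e-04  1.69519194e+00]
[-130.60298503    0.95091668  192.19625836] th 0.4051593584822256 252.23364551584038
```

play_rows(
  commands=[
    {"x": 0,"y": 0.0177,"z": -0.0114,"wx": 0,"wy": 0,"wz": 0,"grip": 0},
    {"x": 0,"y": 0.0193,"z": -0.0102,"wx": 0,"wy": 0,"wz": 0,"grip": 0},
    {"x": 0,"y": 0.0204,"z": -0.0086,"wx": 0,"wy": 0,"wz": 0,"grip": 0},
    {"x": 0,"y": 0.0211,"z": -0.0068,"wx": 0,"wy": 0,"wz": 0,"grip": 0},
    {"x": 0,"y": 0.0213,"z": -0.0048,"wx": 0,"wy": 0,"wz": 0,"grip": 0},
    {"x": 0,"y": 0.0209,"z": -0.0029,"wx": 0,"wy": 0,"wz": 0,"grip": 0},
    {"x": 0,"y": 0.0199,"z": -0.0011,"wx": 0,"wy": 0,"wz": 0,"grip": 0},
    {"x": 0,"y": 0.0185,"z": 0.0004,"wx": 0,"wy": 0,"wz": 0,"grip": 0},
    {"x": 0,"y": 0.0166,"z": 0.0015,"wx": 0,"wy": 0,"wz": 0,"grip": 0},
  ],
)

```text
clock: 5.82
eef_pos: [677.8, 3.8, 303.0]
eef_rot: [2.618, 0.0, 1.695]
wrist_force: [-2.9, 0.5, -1.4]
finger_gap: 9.5
```

```bash
cat > st.py <<'E'
from plan import *
s=manip.read_state();T0=tool_T(s);print(s['clock'],s['joints'].round(2),s['wrist_force'].round(1),s['finger_gap'],s['eef_rot'].round(3))
g=s['eef_pos']-19*T0[:3,2];b=Rb.T@(g-BX);print(b,"th",np.arctan2(b[2]-90,100-b[0])-0.012,np.hypot(b[2]-90,100-b[0]))
E
python3 st.py
```

```text
5.825 [-0.09  0.25  1.45  0.13  0.94 -0.27] [-2.9  0.5 -1.4] 9.496585702663348 [2.618 0.    1.695]
[  1.36668807   0.7800792  319.47967211] th 1.1528562248470715 249.7788024128812
```

play_rows(
  commands=[
    {"x": 0,"y": 0.0145,"z": 0.0023,"wx": 0,"wy": 0,"wz": 0,"grip": 0},
    {"x": 0,"y": 0.0121,"z": 0.0026,"wx": 0,"wy": 0,"wz": 0,"grip": 0},
    {"x": 0,"y": 0.0095,"z": 0.0025,"wx": 0,"wy": 0,"wz": 0,"grip": 0},
    {"x": 0,"y": 0.0069,"z": 0.002,"wx": 0,"wy": 0,"wz": 0,"grip": 0},
    {"x": 0,"y": 0.0041,"z": 0.0013,"wx": 0,"wy": 0,"wz": 0,"grip": 0},
    {"x": 0,"y": 0.0014,"z": 0.0005,"wx": 0,"wy": 0,"wz": 0,"grip": 0},
    {"x": 0,"y": 0,"z": 0,"wx": 0,"wy": 0,"wz": 0,"grip": 0},
  ],
)

```text
clock: 6.7
eef_pos: [725.2, 9.8, 317.2]
eef_rot: [2.617, 0.0, 1.695]
wrist_force: [-1.3, 2.2, 5.2]
finger_gap: 9.2
```

```bash
python3 st.py
python3 - <<'E'
from h import *
p,d=manip.camera("scene");cv2.imwrite("pics/s3.png",p[:,:,::-1])
E
```

```text
6.7 [-0.07  0.35  1.28  0.12  1.   -0.24] [-1.3  2.2  5.2] 9.229840145733911 [2.617 0.    1.695]
[ 49.08320336   0.8306754  333.60418983] th 1.352748238940276 248.86848229695366
```

View pics/s3.png

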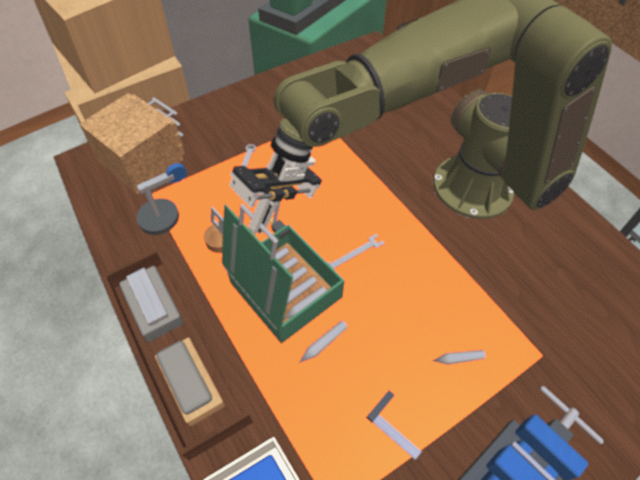

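Lid stands at about 1.35: in the scene picture the open lid is near (255,265) and the gripper is on the bar. Releasing and backing off along the tool.

play_rows(
  commands=[
    {"x": 0,"y": 0,"z": 0,"wx": 0,"wy": 0,"wz": 0,"grip": 0.2},
    {"x": 0,"y": 0,"z": 0,"wx": 0,"wy": 0,"wz": 0,"grip": 0.4},
    {"x": 0,"y": 0,"z": 0,"wx": 0,"wy": 0,"wz": 0,"grip": 0.4},
    {"x": 0,"y": 0,"z": -0.01,"wx": 0,"wy": 0,"wz": 0,"grip": 0.4},
    {"x": 0,"y": 0,"z": -0.02,"wx": 0,"wy": 0,"wz": 0,"grip": 0.4},
    {"x": 0,"y": 0,"z": -0.035,"wx": 0,"wy": 0,"wz": 0,"grip": 0.4},
    {"x": 0,"y": 0,"z": -0.035,"wx": 0,"wy": 0,"wz": 0,"grip": 0.4},
  ],
)

```text
clock: 7.62
eef_pos: [674.2, 3.4, 405.8]
eef_rot: [2.617, 0.0, 1.695]
wrist_force: [0.1, -0.4, 0.8]
finger_gap: 37.7
```

Run:
```python
from look import *
s=manip.read_state();T0=tool_T(s);print(s['clock'],s['eef_pos'],s['wrist_force'],s['finger_gap'],s['joints'].round(2))
p,d=manip.camera("scene");im=p[:,:,::-1].copy()
W=cloud("scene",d);i=im.astype(int)
for th in (1.30,1.35,1.40):
    q=project("scene",[b2w(handle(th)+[0,55,0]),b2w(handle(th)-[0,55,0])]);print(th,q.round(1).tolist())
cv2.imwrite("pics/s4.png",cv2.resize(im[120:320,150:400],None,fx=3,fy=3))
ball=b2w([-80-147*np.cos(1.3066),-148,70+147*np.sin(1.3066)]);print("ball",ball)
Rt=toolR(30)@R.from_rotvec([0,0,-np.pi/2]).as_matrix()
show(T0,pose(ball,0,back=100,Rt=Rt),10)
```

```text
7.625 [674.1970334    3.35157185 405.76503386] [ 0.07763368 -0.36371769  0.76008162] 37.69473356512791 [-0.09  0.21  1.26  0.12  1.16 -0.24]
1.3 [[280.9, 238.3], [248.2, 203.9]]
1.35 [[275.8, 240.7], [243.1, 206.0]]
1.4 [[270.5, 243.4], [238.0, 208.3]]
ball [ 567.9273629  -159.80598491  211.89949376]
10 rows: shift mm [  2.3 -28.1   2.4] turn deg [ 0.    0.01 -9.  ]
[[651.0, 3.0, 390.0], [628.0, -2.0, 373.0], [607.0, -11.0, 358.0], [587.0, -25.0, 343.0], [569.0, -42.0, 328.0], [554.0, -62.0, 316.0], [542.0, -85.0, 304.0], [534.0, -110.0, 295.0], [529.0, -137.0, 287.0], [528.0, -165.0, 282.0]]
```

View pics/s4.png

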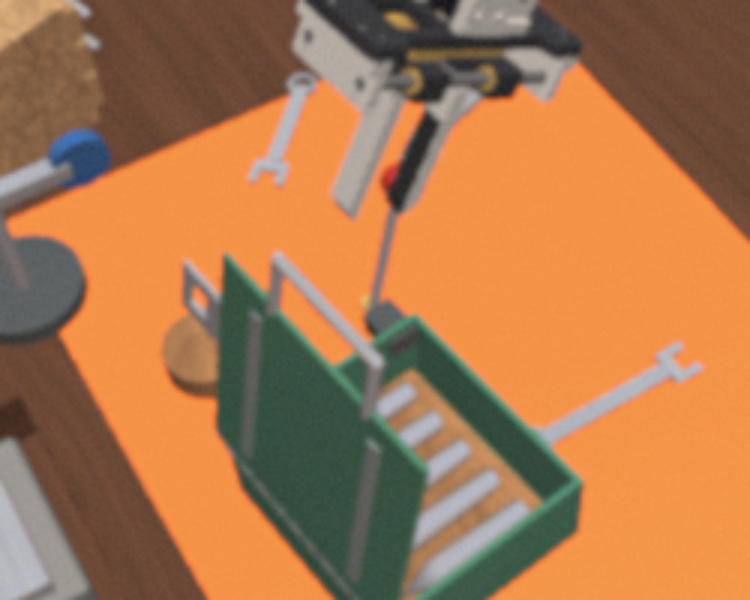

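The handle corners are at crop (275,258) and (380,362), which fits a lid angle of 1.35, and the lid is holding. Next I swing the tool over the red ball.

play_rows(
  commands=[
    {"x": 0.0023,"y": -0.0281,"z": 0.0024,"wx": 0,"wy": 0,"wz": -9,"grip": 0.4},
    {"x": 0.0023,"y": -0.0281,"z": 0.0024,"wx": 0,"wy": 0,"wz": -9,"grip": 0.5},
    {"x": 0.0023,"y": -0.0281,"z": 0.0024,"wx": 0,"wy": 0,"wz": -9,"grip": 0.6},
    {"x": 0.0023,"y": -0.0281,"z": 0.0024,"wx": 0,"wy": 0,"wz": -9,"grip": 0.7},
    {"x": 0.0023,"y": -0.0281,"z": 0.0024,"wx": 0,"wy": 0,"wz": -9,"grip": 0.7},
    {"x": 0.0023,"y": -0.0281,"z": 0.0024,"wx": 0,"wy": 0,"wz": -9,"grip": 0.7},
    {"x": 0.0023,"y": -0.0281,"z": 0.0024,"wx": 0,"wy": 0,"wz": -9,"grip": 0.7},
    {"x": 0.0023,"y": -0.0281,"z": 0.0024,"wx": 0,"wy": 0,"wz": -9,"grip": 0.7},
    {"x": 0.0023,"y": -0.0281,"z": 0.0024,"wx": 0,"wy": 0,"wz": -9,"grip": 0.7},
    {"x": 0.0023,"y": -0.0281,"z": 0.0024,"wx": 0,"wy": 0,"wz": -9,"grip": 0.7},
    {"x": 0,"y": 0,"z": 0,"wx": 0,"wy": 0,"wz": 0,"grip": 0.7},
    {"x": 0,"y": 0,"z": 0,"wx": 0,"wy": 0,"wz": 0,"grip": 0.7},
  ],
)

```text
clock: 9.18
eef_pos: [528.6, -164.2, 280.2]
eef_rot: [3.14, 0.525, -3.021]
wrist_force: [0.5, 0.8, 0.3]
finger_gap: 65.7
```

Run:
```python
from look import *
ball=b2w([-80-147*np.cos(1.3066),-148,70+147*np.sin(1.3066)])
s,T0=wl("w5",np.array([ball,b2w([-80,-148,70])]))
im=cv2.imread("pics/w5.png").astype(int);d=np.load("pics/w5.npy");W=cloud("wrist",d,T0)
m=(im[...,2]>130)&(im[...,1]<60)&(im[...,0]<60)&(d>0);q=W[m];print(m.sum(),np.argwhere(m).mean(0))
A=np.c_[2*q,np.ones(len(q))];f=np.linalg.lstsq(A,(q**2).sum(1),rcond=None)[0];print("sph",f[:3],np.sqrt(f[3]+f[:3]@f[:3]),"pred",ball)
from scipy.optimize import least_squares
r=least_squares(lambda c:np.linalg.norm(q-c,axis=1)-16,ball,loss="soft_l1");print("r16",r.x,r.cost)
Rt=toolR(30)@R.from_rotvec([0,0,-np.pi/2]).as_matrix()
show(T0,pose(r.x,0,back=0,Rt=Rt),6)
```

```text
9.175 [ 528.6 -164.2  280.2] [ 3.14   0.525 -3.021] [-0.51  0.01  1.77  0.37  0.96 -2.36] 65.7 [0.5 0.8 0.3]
1229 [243.10008137 323.76078112]
sph [ 655.55089757 -160.1011836    79.09006214] 170.54573400923582 pred [ 567.9273629  -159.80598491  211.89949376]
r16 [ 568.23423668 -161.71286874  210.91869741] 3177.095422309886
6 rows: shift mm [ 0.1 -0.4 16.5] turn deg [-0.    0.01 -0.03]
[[537.0, -164.0, 266.0], [545.0, -163.0, 252.0], [553.0, -162.0, 237.0], [561.0, -162.0, 223.0], [569.0, -161.0, 209.0], [578.0, -161.0, 194.0]]
```

View pics/w5.png

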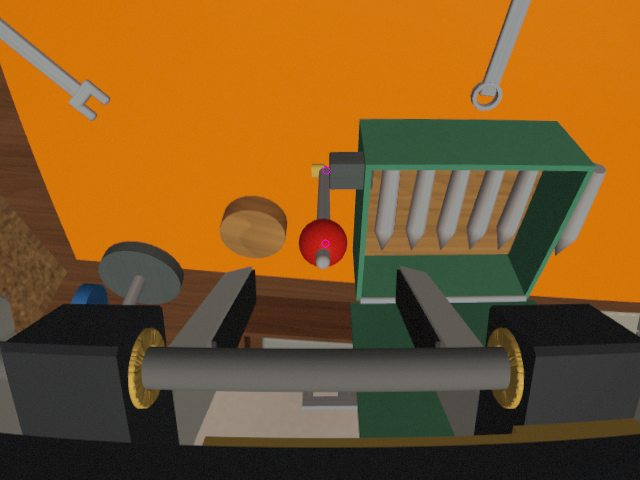

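Ball at about (323,243), midway between the fingers and within 2 px of the prediction (325,243). Descending and gripping it lightly.

play_rows(
  commands=[
    {"x": 0,"y": -0.0004,"z": 0.0165,"wx": 0,"wy": 0,"wz": 0,"grip": 0.7},
    {"x": 0,"y": -0.0004,"z": 0.0165,"wx": 0,"wy": 0,"wz": 0,"grip": 0.7},
    {"x": 0,"y": -0.0004,"z": 0.0165,"wx": 0,"wy": 0,"wz": 0,"grip": 0.7},
    {"x": 0,"y": -0.0004,"z": 0.0165,"wx": 0,"wy": 0,"wz": 0,"grip": 0.7},
    {"x": 0,"y": -0.0004,"z": 0.0165,"wx": 0,"wy": 0,"wz": 0,"grip": 0.6},
    {"x": 0,"y": -0.0004,"z": 0.0165,"wx": 0,"wy": 0,"wz": 0,"grip": 0.5},
    {"x": 0,"y": 0,"z": 0,"wx": 0,"wy": 0,"wz": 0,"grip": 0.4},
    {"x": 0,"y": 0,"z": 0,"wx": 0,"wy": 0,"wz": 0,"grip": 0.3},
    {"x": 0,"y": 0,"z": 0,"wx": 0,"wy": 0,"wz": 0,"grip": 0.25},
    {"x": 0,"y": 0,"z": 0,"wx": 0,"wy": 0,"wz": 0,"grip": 0.25},
  ],
  squeeze=8,
)

```text
clock: 10.48
eef_pos: [577.7, -160.3, 193.8]
eef_rot: [3.14, 0.523, -3.018]
wrist_force: [0.6, 4.8, -3.9]
finger_gap: 31.5
```

Run:
```python
from plan import *
s=manip.read_state();T0=tool_T(s);print(s['clock'],s['joints'].round(2),s['wrist_force'].round(1),s['finger_gap'],s['eef_rot'].round(3))
g=s['eef_pos']-19*T0[:3,2];b=Rb.T@(g-BX);print(g,b,"ang",np.arctan2(b[2]-70,-80-b[0]),np.hypot(b[2]-70,-80-b[0]))
bb=lambda a:b2w([-80-147*np.cos(a),-148,70+147*np.sin(a)])
N=14;u=0.5-0.5*np.cos(np.pi*np.linspace(0,1,N+1));a=1.3066+(2.24-1.3066)*u
tot=0
for i in range(N): print(round(a[i+1],3),(T0[:3,:3].T@(bb(a[i+1])-bb(a[i]))).round(1).tolist())
print(bb(2.24), (T0[:3,:3].T@(bb(2.24)-bb(a[0]))))
```

```text
10.475 [-0.46  0.19  1.78  0.41  0.77 -2.39] [ 0.6  4.8 -3.9] 31.45833351660137 [ 3.14   0.523 -3.018]
[ 568.25578985 -161.51631784  210.21462572] [-118.27226698 -149.73782139  210.21462572] ang 1.3043324357807498 145.34410096784154
1.318 [-1.7, -0.0, 0.5]
1.353 [-4.9, -0.0, 1.4]
1.408 [-7.7, -0.0, 2.7]
1.482 [-10.0, -0.0, 4.2]
1.571 [-11.5, -0.0, 6.0]
1.669 [-12.2, -0.0, 7.9]
1.773 [-11.9, -0.0, 9.5]
1.877 [-10.9, -0.0, 10.7]
1.976 [-9.2, -0.0, 11.2]
2.064 [-7.3, -0.0, 10.7]
2.138 [-5.4, -0.0, 9.4]
2.194 [-3.6, -0.0, 7.4]
2.228 [-2.0, -0.0, 4.7]
2.24 [-0.6, -0.0, 1.6]
[ 696.51222027 -143.77923584  185.29444099] [-98.95126683  -0.10185352  87.79172786]
```

play_rows(
  commands=[
    {"x": -0.0017,"y": 0.001,"z": 0.0005,"wx": 0,"wy": 0,"wz": 0,"grip": 0.25},
    {"x": -0.0049,"y": 0,"z": 0.0014,"wx": 0,"wy": 0,"wz": 0,"grip": 0.25},
    {"x": -0.0077,"y": 0,"z": 0.0027,"wx": 0,"wy": 0,"wz": 0,"grip": 0.25},
    {"x": -0.01,"y": 0,"z": 0.0042,"wx": 0,"wy": 0,"wz": 0,"grip": 0.25},
    {"x": -0.0115,"y": 0,"z": 0.006,"wx": 0,"wy": 0,"wz": 0,"grip": 0.25},
    {"x": -0.0122,"y": 0,"z": 0.0079,"wx": 0,"wy": 0,"wz": 0,"grip": 0.25},
    {"x": -0.0119,"y": 0,"z": 0.0095,"wx": 0,"wy": 0,"wz": 0,"grip": 0.25},
    {"x": -0.0109,"y": 0,"z": 0.0107,"wx": 0,"wy": 0,"wz": 0,"grip": 0.25},
    {"x": -0.0092,"y": 0,"z": 0.0112,"wx": 0,"wy": 0,"wz": 0,"grip": 0.25},
    {"x": -0.0073,"y": 0,"z": 0.0107,"wx": 0,"wy": 0,"wz": 0,"grip": 0.25},
    {"x": -0.0054,"y": 0,"z": 0.0094,"wx": 0,"wy": 0,"wz": 0,"grip": 0.25},
    {"x": -0.0036,"y": 0,"z": 0.0074,"wx": 0,"wy": 0,"wz": 0,"grip": 0.25},
    {"x": -0.002,"y": 0,"z": 0.0047,"wx": 0,"wy": 0,"wz": 0,"grip": 0.25},
    {"x": -0.0006,"y": 0,"z": 0.0016,"wx": 0,"wy": 0,"wz": 0,"grip": 0.25},
    {"x": 0,"y": 0,"z": 0,"wx": 0,"wy": 0,"wz": 0,"grip": 0.25},
  ],
)

```text
clock: 12.35
eef_pos: [706.6, -143.6, 166.5]
eef_rot: [3.141, 0.523, -3.018]
wrist_force: [0.6, 5.8, 0.8]
finger_gap: 31.3
```

```bash
cat > ballst.py <<'E'
from plan import *
s=manip.read_state();T0=tool_T(s);print(s['clock'],s['joints'].round(2),s['wrist_force'].round(1),s['finger_gap'],s['eef_rot'].round(3))
g=s['eef_pos']-19*T0[:3,2];b=Rb.T@(g-BX);print(g,b,"ang",np.arctan2(b[2]-70,-80-b[0]),np.hypot(b[2]-70,-80-b[0]))
E
python3 ballst.py;python3 - <<'E'
from look import *
bb=lambda a,L=147:b2w([-80-L*np.cos(a),-148,70+L*np.sin(a)])
s,T0=wl("w6",np.array([bb(2.24),bb(0,0),bb(2.24,175)]))
p,d=manip.camera("top");im=p[:,:,::-1].copy()
for a in project("top",np.array([bb(2.24),bb(0,0),bb(2.24,175)])): cv2.circle(im,tuple(int(x) for x in a.round()),4,(255,0,255),1)
cv2.imwrite("pics/t6.png",cv2.resize(im[100:300,250:450],None,fx=3,fy=3))
E
```

```text
12.35 [-0.33  0.47  1.47  0.33  0.75 -2.22] [0.6 5.8 0.8] 31.27062256512854 [ 3.141  0.523 -3.018]
[ 697.16882984 -144.82626555  182.94921285] [  11.71522576 -149.12020155  182.94921285] ang 2.2528141121281657 145.49641686618688
12.35 [ 706.6 -143.6  166.5] [ 3.141  0.523 -3.018] [-0.33  0.47  1.47  0.33  0.75 -2.22] 31.3 [0.6 5.8 0.8]
```

View pics/w6.png

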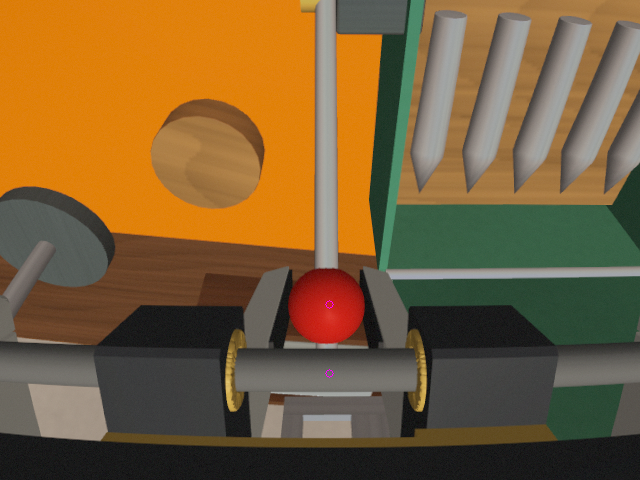

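View pics/t6.png

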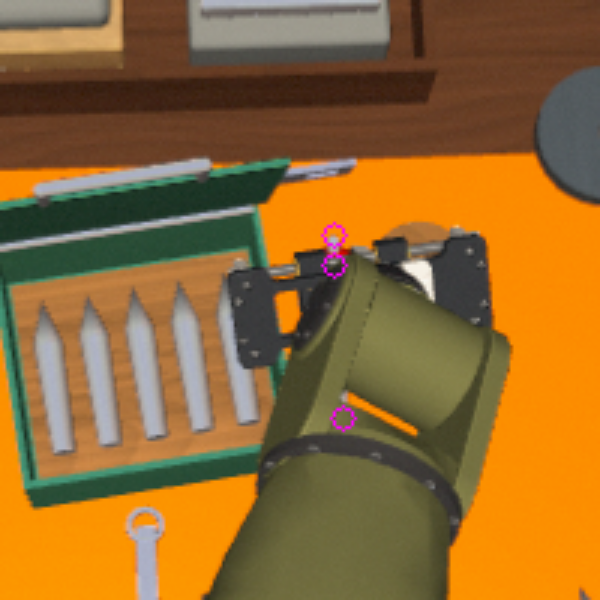

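The ball is held at (327,306) against a predicted (330,304), so the rod is close to 2.24. Releasing, backing off and measuring it unobstructed.

play_rows(
  commands=[
    {"x": 0,"y": 0,"z": 0,"wx": 0,"wy": 0,"wz": 0,"grip": 0.4},
    {"x": 0,"y": 0,"z": 0,"wx": 0,"wy": 0,"wz": 0,"grip": 0.6},
    {"x": 0,"y": 0,"z": 0,"wx": 0,"wy": 0,"wz": 0,"grip": 0.6},
    {"x": 0,"y": 0,"z": -0.02,"wx": 0,"wy": 0,"wz": 0,"grip": 0.6},
    {"x": 0,"y": 0,"z": -0.04,"wx": 0,"wy": 0,"wz": 0,"grip": 0.6},
    {"x": 0,"y": 0,"z": -0.05,"wx": 0,"wy": 0,"wz": 0,"grip": 0.6},
    {"x": 0,"y": 0,"z": -0.05,"wx": 0,"wy": 0,"wz": 0,"grip": 0.6},
    {"x": 0,"y": 0,"z": 0,"wx": 0,"wy": 0,"wz": 0,"grip": 0.6},
  ],
)

```text
clock: 13.45
eef_pos: [626.5, -154.6, 311.4]
eef_rot: [-3.137, 0.53, -3.016]
wrist_force: [1.1, -0.0, 0.1]
finger_gap: 56.2
```

Run:
```python
from look import *
bb=lambda a,L=147:b2w([-80-L*np.cos(a),-148,70+L*np.sin(a)])
s,T0=wl("w7",np.array([bb(2.24),bb(0,0),bb(2.24,175),bb(2.20),bb(2.28)]))
im=cv2.imread("pics/w7.png").astype(int);d=np.load("pics/w7.npy");W=cloud("wrist",d,T0)
m=(im[...,2]>130)&(im[...,1]<60)&(im[...,0]<60)&(d>0)
n,l,st,c=cv2.connectedComponentsWithStats(m.astype(np.uint8));k=1+np.argmax(st[1:,4]);m=l==k;print(st[k],c[k])
q=W[m]
from scipy.optimize import least_squares
r=least_squares(lambda x:np.linalg.norm(q-x,axis=1)-16,bb(2.24),loss="soft_l1",f_scale=2);b=Rb.T@(r.x-BX);print("r16",r.x,b,np.arctan2(b[2]-70,-80-b[0]),np.hypot(b[2]-70,-80-b[0]))
print(project("wrist",[bb(2.24),bb(2.2),bb(2.28)],T0))
for n in("scene","top"):
    p,d=manip.camera(n);I=p.astype(int);m=((I[...,0]>130)&(I[...,1]<60)&(I[...,2]<60)).astype(np.uint8)
    kk,l,st,c=cv2.connectedComponentsWithStats(m);
    e=project(n,[bb(2.24),bb(2.2),bb(2.28)]);print(n,e.round(1).tolist())
    for j in range(1,kk):
        if np.linalg.norm(c[j]-e[0])<30:print(st[j],c[j])
    cv2.imwrite(f"pics/{n}7.png",p[:,:,::-1])
```

```text
13.45 [ 626.5 -154.6  311.4] [-3.137  0.53  -3.016] [-0.4   0.19  1.5   0.3   1.   -2.2 ] 56.2 [ 1.1 -0.   0.1]
[310 204  38  35 979] [328.42185904 221.15526047]
r16 [ 696.26387165 -145.17571791  185.52251724] [  10.77399486 -149.35504329  185.52251724] 2.236799296650533 146.9196043113139
[[329.35073323 219.71759661]
 [329.38725751 218.257664  ]
 [329.31581684 220.84654848]]
scene [[241.2, 213.8], [242.6, 211.9], [239.8, 215.7]]
[245 215   1   2   2] [245.  215.5]
top [[361.3, 188.1], [361.8, 189.6], [360.8, 186.7]]
[355 183  13  13 137] [361.12408759 189.09489051]
```

View pics/w7.png

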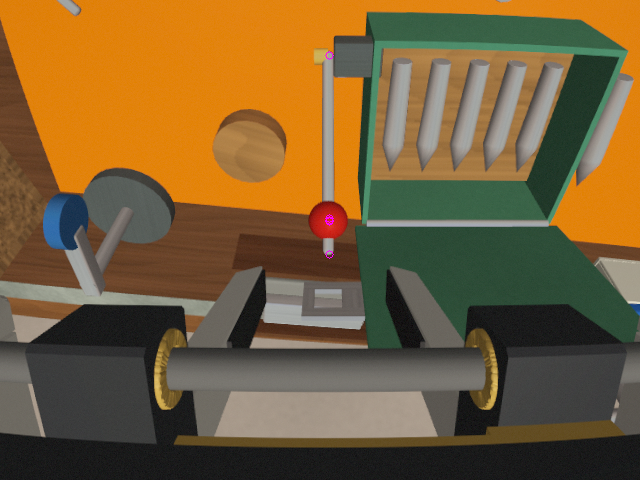

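The ball is at (328,221), where the model puts it. The sphere fit gives 2.237 rad and the top camera about 2.22. Now back to the handle.

Run:
```python
from plan import *
s=manip.read_state();T0=tool_T(s)
p=cv2.imread("pics/scene7.png");
pre=pose(b2w(handle(1.35)),30,back=95);print(pre[:3,3])
T1=T0.copy();T1[:3,3]-=T1[:3,2]*70;print(T1[:3,3])
show(T1,pre,10);show(T0,pre,11)
for th in (1.30,1.35,1.40):
    q=project("scene",[b2w(handle(th)+[0,55,0]),b2w(handle(th)-[0,55,0])]);print(th,q.round(1).tolist())
cv2.imwrite("pics/s7c.png",cv2.resize(p[150:330,200:400],None,fx=3.3,fy=3.3))
```

```text
[677.19736926   2.9585308  400.40579021]
[ 592.10842864 -158.16128335  365.83165249]
10 rows: shift mm [ 1.7 20.4  2.2] turn deg [-0. -0.  9.]
[[589.0, -138.0, 363.0], [589.0, -117.0, 362.0], [592.0, -97.0, 362.0], [597.0, -77.0, 364.0], [605.0, -59.0, 368.0], [616.0, -42.0, 372.0], [629.0, -27.0, 378.0], [643.0, -14.0, 385.0], [660.0, -4.0, 392.0], [677.0, 3.0, 400.0]]
11 rows: shift mm [ 1.7 18.5 -4.3] turn deg [-0.   -0.    8.18]
[[621.0, -136.0, 308.0], [617.0, -118.0, 312.0], [616.0, -99.0, 318.0], [617.0, -82.0, 325.0], [620.0, -65.0, 333.0], [626.0, -49.0, 342.0], [633.0, -34.0, 352.0], [642.0, -22.0, 363.0], [652.0, -11.0, 375.0], [664.0, -3.0, 388.0], [677.0, 3.0, 400.0]]
1.3 [[280.9, 238.3], [248.2, 203.9]]
1.35 [[275.8, 240.7], [243.1, 206.0]]
1.4 [[270.5, 243.4], [238.0, 208.3]]
```

View pics/s7c.png

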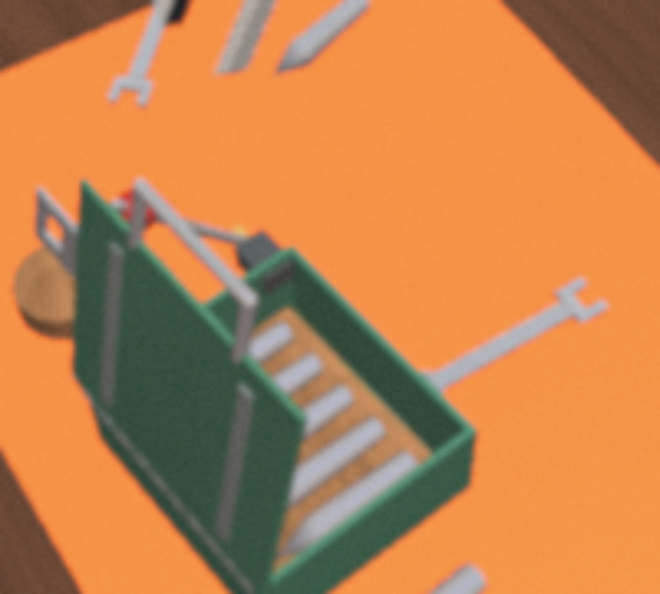

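The lid is still at about 1.355, with handle corners at crop (140,183) and (248,298). Backing up, then swinging to the handle pre-grasp.

play_rows(
  commands=[
    {"x": 0,"y": 0,"z": -0.035,"wx": 0,"wy": 0,"wz": 0,"grip": 0.5},
    {"x": 0,"y": 0,"z": -0.035,"wx": 0,"wy": 0,"wz": 0,"grip": 0.4},
    {"x": 0.0017,"y": 0.0204,"z": 0.0022,"wx": 0,"wy": 0,"wz": 9,"grip": 0.4},
    {"x": 0.0017,"y": 0.0204,"z": 0.0022,"wx": 0,"wy": 0,"wz": 9,"grip": 0.4},
    {"x": 0.0017,"y": 0.0204,"z": 0.0022,"wx": 0,"wy": 0,"wz": 9,"grip": 0.4},
    {"x": 0.0017,"y": 0.0204,"z": 0.0022,"wx": 0,"wy": 0,"wz": 9,"grip": 0.4},
    {"x": 0.0017,"y": 0.0204,"z": 0.0022,"wx": 0,"wy": 0,"wz": 9,"grip": 0.4},
    {"x": 0.0017,"y": 0.0204,"z": 0.0022,"wx": 0,"wy": 0,"wz": 9,"grip": 0.4},
    {"x": 0.0017,"y": 0.0204,"z": 0.0022,"wx": 0,"wy": 0,"wz": 9,"grip": 0.4},
    {"x": 0.0017,"y": 0.0204,"z": 0.0022,"wx": 0,"wy": 0,"wz": 9,"grip": 0.4},
    {"x": 0.0017,"y": 0.0204,"z": 0.0022,"wx": 0,"wy": 0,"wz": 9,"grip": 0.4},
    {"x": 0.0017,"y": 0.0204,"z": 0.0022,"wx": 0,"wy": 0,"wz": 9,"grip": 0.4},
    {"x": 0,"y": 0,"z": 0,"wx": 0,"wy": 0,"wz": 0,"grip": 0.4},
    {"x": 0,"y": 0,"z": 0,"wx": 0,"wy": 0,"wz": 0,"grip": 0.4},
  ],
)

```text
clock: 15.35
eef_pos: [677.0, 3.2, 399.7]
eef_rot: [2.62, 0.001, 1.698]
wrist_force: [-0.3, 0.3, 0.0]
finger_gap: 37.7
```

Run:
```python
from look import *
P=[b2w(handle(t)+[0,y,0]) for t in (1.32,1.35,1.38) for y in(0,-55)]
s,T0=wl("w8",np.array(P));print(project("wrist",P,T0).round(0).tolist())
show(T0,pose(b2w(handle(1.353)),30,0),5)
```

```text
15.35 [677.    3.2 399.7] [2.620e+00 1.000e-03 1.698e+00] [-0.09  0.22  1.26  0.12  1.15 -0.24] 37.7 [-0.3  0.3  0. ]
[[314.0, 246.0], [315.0, 325.0], [325.0, 245.0], [325.0, 323.0], [336.0, 244.0], [335.0, 322.0]]
5 rows: shift mm [-0.1  0.3 18.9] turn deg [-0.02 -0.    0.04]
[[687.0, 4.0, 383.0], [696.0, 5.0, 367.0], [706.0, 7.0, 351.0], [715.0, 8.0, 335.0], [725.0, 9.0, 318.0]]
```

View pics/w8.png

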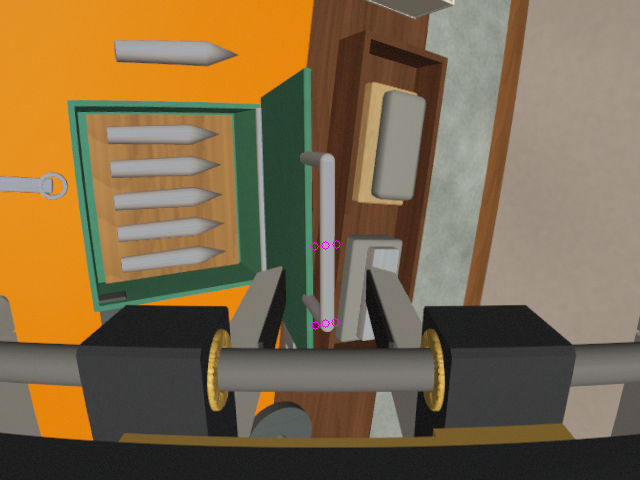

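Bar at x≈327, centred between the fingers (280 to 370). Regrasping it.

play_rows(
  commands=[
    {"x": 0,"y": 0,"z": 0.025,"wx": 0,"wy": 0,"wz": 0,"grip": 0.4},
    {"x": 0,"y": 0,"z": 0.025,"wx": 0,"wy": 0,"wz": 0,"grip": 0.4},
    {"x": 0,"y": 0,"z": 0.025,"wx": 0,"wy": 0,"wz": 0,"grip": 0.4},
    {"x": 0,"y": 0.002,"z": 0.0195,"wx": 0,"wy": 0,"wz": 0,"grip": 0.4},
    {"x": 0,"y": 0,"z": 0,"wx": 0,"wy": 0,"wz": 0,"grip": 0.2},
    {"x": 0,"y": 0,"z": 0,"wx": 0,"wy": 0,"wz": 0,"grip": 0.1},
    {"x": 0,"y": 0,"z": 0,"wx": 0,"wy": 0,"wz": 0,"grip": 0},
    {"x": 0,"y": 0,"z": 0,"wx": 0,"wy": 0,"wz": 0,"grip": 0},
    {"x": 0,"y": 0,"z": 0,"wx": 0,"wy": 0,"wz": 0,"grip": 0},
  ],
  squeeze=25,
)

```text
clock: 16.52
eef_pos: [726.0, 9.3, 321.0]
eef_rot: [2.617, 0.0, 1.695]
wrist_force: [-1.0, -0.6, 3.8]
finger_gap: 9.1
```

```bash
python3 st.py
python3 - <<'E'
from plan import *
s=manip.read_state();T0=tool_T(s);Rt=T0[:3,:3]
th=[1.355,1.345,1.325,1.295,1.255,1.215,1.175,1.135,1.095,1.055,1.02,0.995,0.98,0.97,0.96,0.95,0.94,0.93,0.92,0.91,0.90,0.89]
for a,b in zip(th[:-1],th[1:]): print(b,(Rt.T@(b2w(handle(b))-b2w(handle(a)))).round(1).tolist())
E
```

```text
16.525 [-0.07  0.35  1.27  0.12  1.   -0.24] [-1.  -0.6  3.8] 9.055574196306704 [2.617 0.    1.695]
[4.98899608e+01 2.97679760e-01 3.37462089e+02] th 1.3590020938142755 252.48465599278282
1.345 [-0.0, -2.4, -0.8]
1.325 [-0.0, -4.8, -1.5]
1.295 [-0.0, -7.2, -2.0]
1.255 [-0.0, -9.7, -2.4]
1.215 [-0.0, -9.8, -2.0]
1.175 [-0.0, -9.9, -1.6]
1.135 [-0.0, -9.9, -1.2]
1.095 [0.0, -10.0, -0.8]
1.055 [0.0, -10.0, -0.4]
1.02 [0.0, -8.8, -0.0]
0.995 [0.0, -6.2, 0.2]
0.98 [0.0, -3.7, 0.2]
0.97 [0.0, -2.5, 0.1]
0.96 [0.0, -2.5, 0.2]
0.95 [0.0, -2.5, 0.2]
0.94 [0.0, -2.5, 0.2]
0.93 [0.0, -2.5, 0.2]
0.92 [0.0, -2.5, 0.3]
0.91 [0.0, -2.5, 0.3]
0.9 [0.0, -2.5, 0.3]
0.89 [0.0, -2.5, 0.3]
```

play_rows(
  commands=[
    {"x": 0,"y": -0.0024,"z": -0.0008,"wx": 0,"wy": 0,"wz": 0,"grip": 0},
    {"x": 0,"y": -0.0048,"z": -0.0015,"wx": 0,"wy": 0,"wz": 0,"grip": 0},
    {"x": 0,"y": -0.0072,"z": -0.002,"wx": 0,"wy": 0,"wz": 0,"grip": 0},
    {"x": 0,"y": -0.0097,"z": -0.0024,"wx": 0,"wy": 0,"wz": 0,"grip": 0},
    {"x": 0,"y": -0.0098,"z": -0.002,"wx": 0,"wy": 0,"wz": 0,"grip": 0},
    {"x": 0,"y": -0.0099,"z": -0.0016,"wx": 0,"wy": 0,"wz": 0,"grip": 0},
    {"x": 0,"y": -0.0099,"z": -0.0012,"wx": 0,"wy": 0,"wz": 0,"grip": 0},
    {"x": 0,"y": -0.01,"z": -0.0008,"wx": 0,"wy": 0,"wz": 0,"grip": 0},
    {"x": 0,"y": -0.01,"z": -0.0004,"wx": 0,"wy": 0,"wz": 0,"grip": 0},
    {"x": 0,"y": 0,"z": 0,"wx": 0,"wy": 0,"wz": 0,"grip": 0},
  ],
)

```text
clock: 17.77
eef_pos: [655.4, 0.3, 293.7]
eef_rot: [2.619, 0.0, 1.694]
wrist_force: [-4.3, -4.5, 3.4]
finger_gap: 9.1
```

```bash
cat > seat.py <<'E'
from look import *
import sys
k=sys.argv[1]
def hole(th): return b2w(np.array([100-130*np.cos(th)+3*np.sin(th),-148,90+130*np.sin(th)+3*np.cos(th)]))
bb=lambda a,L=147:b2w([-80-L*np.cos(a),-148,70+L*np.sin(a)])
th=float(sys.argv[2])
P=np.array([hole(th),bb(2.235),bb(2.235,175)])
for n,(r0,r1,c0,c1) in {"scene":(150,290,170,350),"top":(110,270,270,450)}.items():
    p,d=manip.camera(n);im=p[:,:,::-1][r0:r1,c0:c1];im=cv2.resize(im,None,fx=4,fy=4,interpolation=cv2.INTER_CUBIC)
    for q in project(n,P): cv2.circle(im,tuple(int(x) for x in ((q-[c0,r0]+.5)*4-.5)),3,(255,0,255),1)
    cv2.imwrite(f"pics/{n}_{k}.png",im)
E
python3 st.py; python3 seat.py 9 1.06
```

```text
17.775 [-0.1   0.2   1.52  0.14  0.91 -0.28] [-4.3 -4.5  3.4] 9.065823576169963 [2.619 0.    1.694]
[-2.12702067e+01  1.07588039e-01  3.10173763e+02] th 1.0553443530948967 251.3621864570328
```

View pics/scene_9.png

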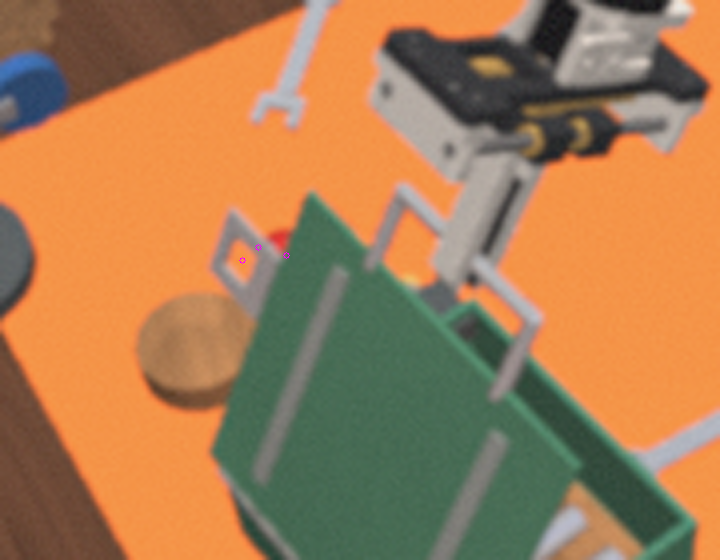

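View pics/top_9.png

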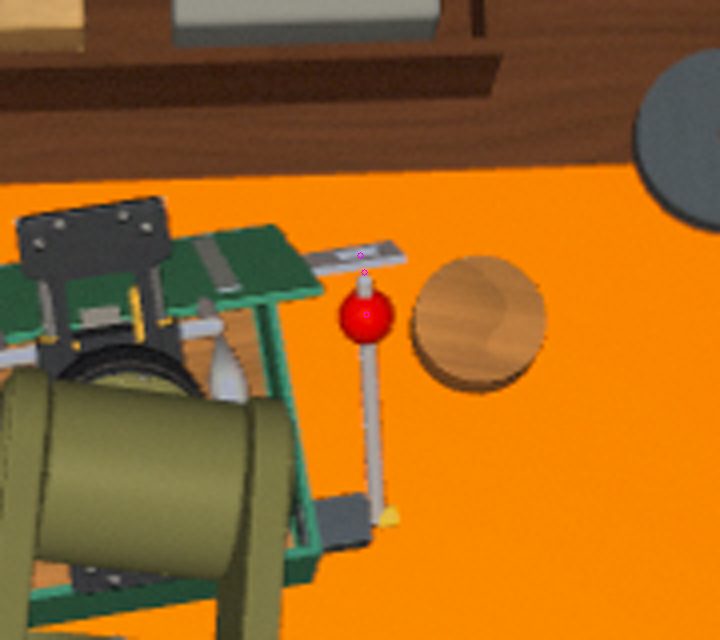

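The top picture shows the pin tip at about (364,278) just short of the ear hole at (360,254), and laterally in line with it. Lowering slowly.

play_rows(
  commands=[
    {"x": 0,"y": -0.005,"z": 0,"wx": 0,"wy": 0,"wz": 0,"grip": 0},
    {"x": 0,"y": -0.005,"z": 0,"wx": 0,"wy": 0,"wz": 0,"grip": 0},
    {"x": 0,"y": -0.005,"z": 0,"wx": 0,"wy": 0,"wz": 0,"grip": 0},
    {"x": 0,"y": -0.004,"z": 0.0002,"wx": 0,"wy": 0,"wz": 0,"grip": 0},
    {"x": 0,"y": -0.003,"z": 0.0002,"wx": 0,"wy": 0,"wz": 0,"grip": 0},
    {"x": 0,"y": -0.0025,"z": 0.0002,"wx": 0,"wy": 0,"wz": 0,"grip": 0},
    {"x": 0,"y": 0,"z": 0,"wx": 0,"wy": 0,"wz": 0,"grip": 0},
  ],
)

```text
clock: 18.75
eef_pos: [635.0, -2.2, 280.7]
eef_rot: [2.619, 0.0, 1.694]
wrist_force: [-3.3, -6.6, 2.0]
finger_gap: 9.2
```

```bash
python3 st.py; python3 seat.py 10 0.955
```

```text
18.75 [-0.11  0.16  1.6   0.15  0.88 -0.3 ] [-3.3 -6.6  2. ] 9.223793845160598 [2.619 0.    1.694]
[-4.18613825e+01  1.09484445e-01  2.97159581e+02] th 0.9583496388567921 251.07716711631613
```

View pics/scene_10.png

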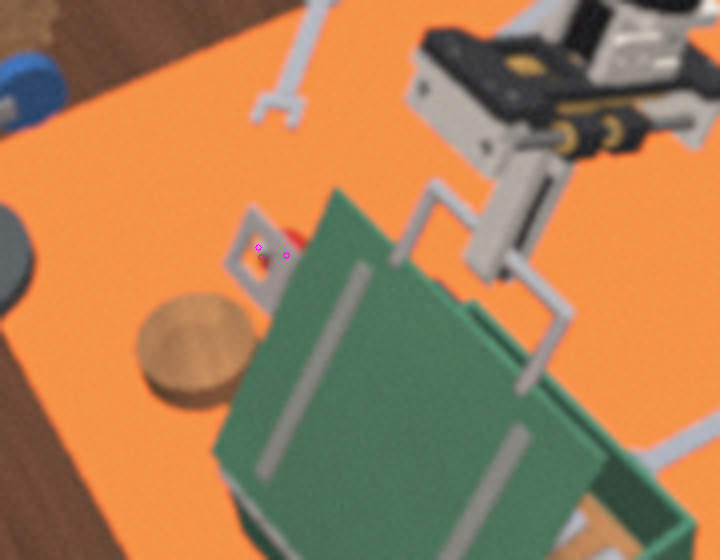

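View pics/top_10.png

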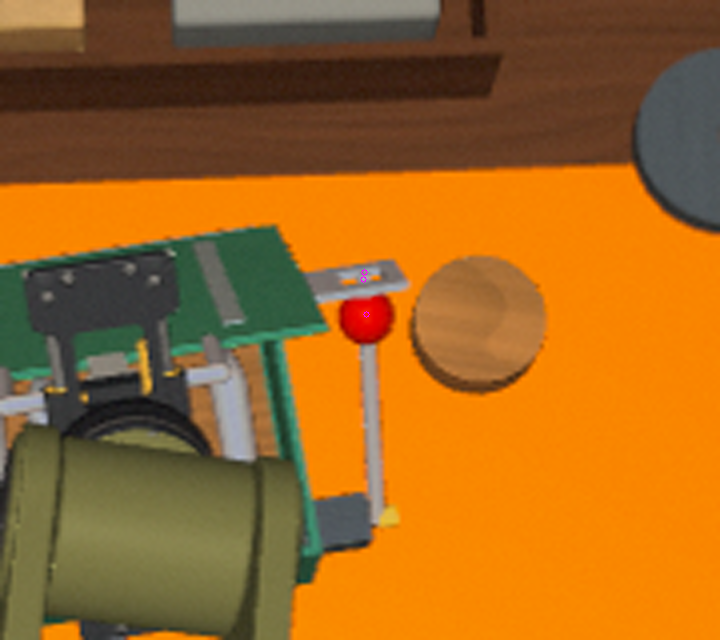

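The pin tip now shows inside the hole at about (360,275). Going on down in small steps, watching the force.

play_rows(
  commands=[
    {"x": 0,"y": -0.002,"z": 0.0002,"wx": 0,"wy": 0,"wz": 0,"grip": 0},
    {"x": 0,"y": -0.002,"z": 0.0002,"wx": 0,"wy": 0,"wz": 0,"grip": 0},
    {"x": 0,"y": -0.002,"z": 0.0002,"wx": 0,"wy": 0,"wz": 0,"grip": 0},
    {"x": 0,"y": -0.002,"z": 0.0002,"wx": 0,"wy": 0,"wz": 0,"grip": 0},
    {"x": 0,"y": -0.002,"z": 0.0002,"wx": 0,"wy": 0,"wz": 0,"grip": 0},
    {"x": 0,"y": 0,"z": 0,"wx": 0,"wy": 0,"wz": 0,"grip": 0},
  ],
)

```text
clock: 19.6
eef_pos: [626.9, -3.2, 274.7]
eef_rot: [2.619, 0.0, 1.694]
wrist_force: [-1.7, -6.3, 1.9]
finger_gap: 9.2
```

```bash
python3 st.py
```

```text
19.6 [-0.11  0.15  1.63  0.16  0.86 -0.31] [-1.7 -6.3  1.9] 9.247817260383423 [2.619 0.    1.694]
[-4.99652067e+01  6.76464044e-02  2.91203508e+02] th 0.9182837073903158 250.94305118554476
```

play_rows(
  commands=[
    {"x": 0,"y": -0.0015,"z": 0.0002,"wx": 0,"wy": 0,"wz": 0,"grip": 0},
    {"x": 0,"y": -0.0015,"z": 0.0002,"wx": 0,"wy": 0,"wz": 0,"grip": 0},
    {"x": 0,"y": -0.0015,"z": 0.0002,"wx": 0,"wy": 0,"wz": 0,"grip": 0},
    {"x": 0,"y": 0,"z": 0,"wx": 0,"wy": 0,"wz": 0,"grip": 0},
  ],
)

```text
clock: 20.1
eef_pos: [623.4, -3.5, 272.1]
eef_rot: [2.619, -0.0, 1.695]
wrist_force: [-1.0, -5.1, 0.5]
finger_gap: 8.8
```

```bash
python3 st.py; python3 seat.py 11 0.90
```

```text
20.1 [-0.12  0.14  1.64  0.16  0.85 -0.31] [-1.  -5.1  0.5] 8.80687750513096 [ 2.619 -0.     1.695]
[-5.34446497e+01  2.71332075e-01  2.88596835e+02] th 0.900959873002053 250.9700446378245
```

View pics/top_11.png

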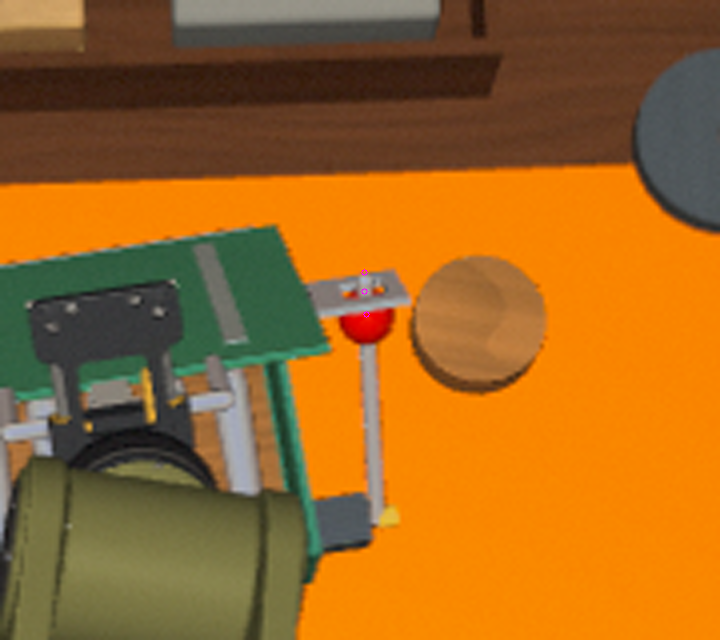

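The pin stands clearly through the hole at (364,282), with the red ball just under the ear. A few finer steps to feel contact.

play_rows(
  commands=[
    {"x": 0,"y": -0.001,"z": 0.0001,"wx": 0,"wy": 0,"wz": 0,"grip": 0},
    {"x": 0,"y": -0.001,"z": 0.0001,"wx": 0,"wy": 0,"wz": 0,"grip": 0},
    {"x": 0,"y": -0.001,"z": 0.0001,"wx": 0,"wy": 0,"wz": 0,"grip": 0},
    {"x": 0,"y": 0,"z": 0,"wx": 0,"wy": 0,"wz": 0,"grip": 0},
    {"x": 0,"y": 0,"z": 0,"wx": 0,"wy": 0,"wz": 0,"grip": 0},
  ],
)

```text
clock: 20.82
eef_pos: [621.7, -3.6, 270.9]
eef_rot: [2.617, -0.0, 1.695]
wrist_force: [5.6, -4.4, 0.4]
finger_gap: 9.3
```

```bash
python3 st.py
```

```text
20.825 [-0.12  0.14  1.65  0.16  0.85 -0.32] [ 5.6 -4.4  0.4] 9.322014883360872 [ 2.617 -0.     1.695]
[-55.2174945    0.40258175 287.35923797] th 0.8923588326570989 251.08392901465578
```

Contact: the force along x jumped by about +6.6 N and the motion stopped at about 0.892. Opening slowly and backing off.

play_rows(
  commands=[
    {"x": 0,"y": 0.0005,"z": 0,"wx": 0,"wy": 0,"wz": 0,"grip": 0.12},
    {"x": 0,"y": 0,"z": 0,"wx": 0,"wy": 0,"wz": 0,"grip": 0.15},
    {"x": 0,"y": 0,"z": 0,"wx": 0,"wy": 0,"wz": 0,"grip": 0.2},
    {"x": 0,"y": 0,"z": 0,"wx": 0,"wy": 0,"wz": 0,"grip": 0.3},
    {"x": 0,"y": 0,"z": 0,"wx": 0,"wy": 0,"wz": 0,"grip": 0.36},
    {"x": 0,"y": 0,"z": 0,"wx": 0,"wy": 0,"wz": 0,"grip": 0.36},
  ],
)

```text
clock: 21.58
eef_pos: [621.9, -3.6, 271.4]
eef_rot: [2.618, -0.0, 1.695]
wrist_force: [0.3, 1.0, 0.5]
finger_gap: 33.5
```

```bash
python3 st.py
python3 - <<'E'
from look import *
P=[b2w(handle(t)+[0,y,0]) for t in (.87,.9,.93) for y in(0,55)]
s,T0=wl("w12",np.array(P))
E
```

```text
21.575 [-0.12  0.14  1.65  0.16  0.85 -0.31] [0.3 1.  0.5] 33.49829853316094 [ 2.618 -0.     1.695]
[-54.98364167   0.36968121 287.87580396] th 0.894360660368474 251.3459030456431
21.575 [621.9  -3.6 271.4] [ 2.618 -0.     1.695] [-0.12  0.14  1.65  0.16  0.85 -0.31] 33.5 [0.3 1.  0.5]
```

View pics/w12.png

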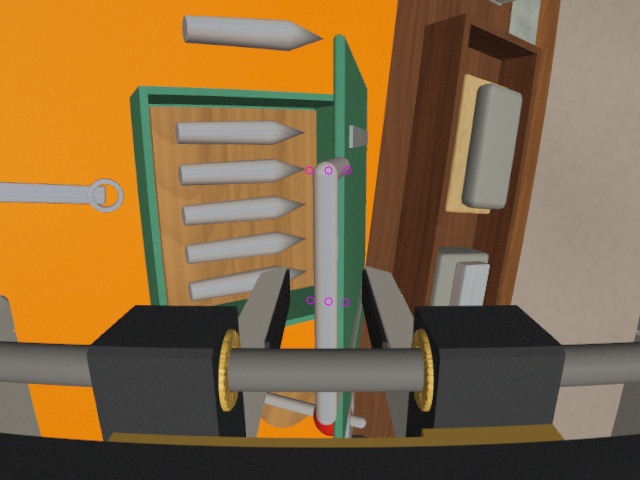

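The bar sits still at x≈327, which is 0.90 rad, free between the open fingers, so the rod is carrying the lid. Retreating straight back.

play_rows(
  commands=[
    {"x": 0,"y": 0,"z": -0.01,"wx": 0,"wy": 0,"wz": 0,"grip": 0.36},
    {"x": 0,"y": 0,"z": -0.02,"wx": 0,"wy": 0,"wz": 0,"grip": 0.36},
    {"x": 0,"y": 0,"z": -0.03,"wx": 0,"wy": 0,"wz": 0,"grip": 0.36},
    {"x": 0,"y": 0,"z": -0.04,"wx": 0,"wy": 0,"wz": 0,"grip": 0.36},
    {"x": 0,"y": 0,"z": -0.04,"wx": 0,"wy": 0,"wz": 0,"grip": 0.36},
    {"x": 0,"y": 0,"z": -0.04,"wx": 0,"wy": 0,"wz": 0,"grip": 0.36},
    {"x": 0,"y": 0,"z": 0,"wx": 0,"wy": 0,"wz": 0,"grip": 0.36},
    {"x": 0,"y": 0,"z": 0,"wx": 0,"wy": 0,"wz": 0,"grip": 0.36},
  ],
)

```text
clock: 22.62
eef_pos: [532.3, -14.7, 427.3]
eef_rot: [2.618, 0.0, 1.694]
wrist_force: [0.4, -0.3, 0.2]
finger_gap: 33.7
```

```bash
python3 seat.py 13 0.895
python3 - <<'E'
from h import *
from plan import *
p,d=manip.camera("scene");cv2.imwrite("pics/s13.png",p[:,:,::-1])
def handle_px(n):
    for th in(.87,.9,.93):print(n,th,project(n,[b2w(handle(th)+[0,55,0]),b2w(handle(th)-[0,55,0])]).round(1).tolist())
handle_px("scene")
print(manip.read_state()['wrist_force'],manip.read_state()['clock'])
E
```

```text
scene 0.87 [[318.4, 227.8], [286.2, 196.3]]
scene 0.9 [[316.2, 227.9], [283.9, 196.3]]
scene 0.93 [[314.0, 228.1], [281.6, 196.3]]
[0.55924109 0.03004403 0.29550846] 22.775
```

View pics/top_13.png

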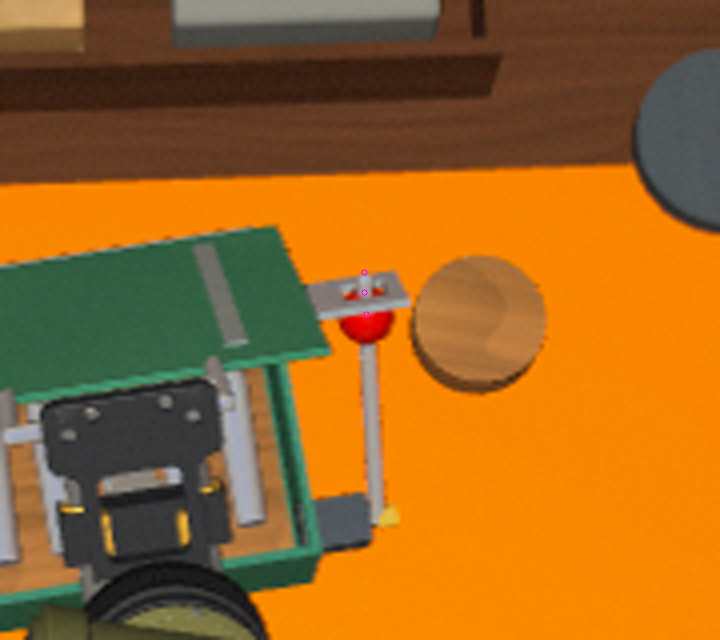

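View pics/scene_13.png

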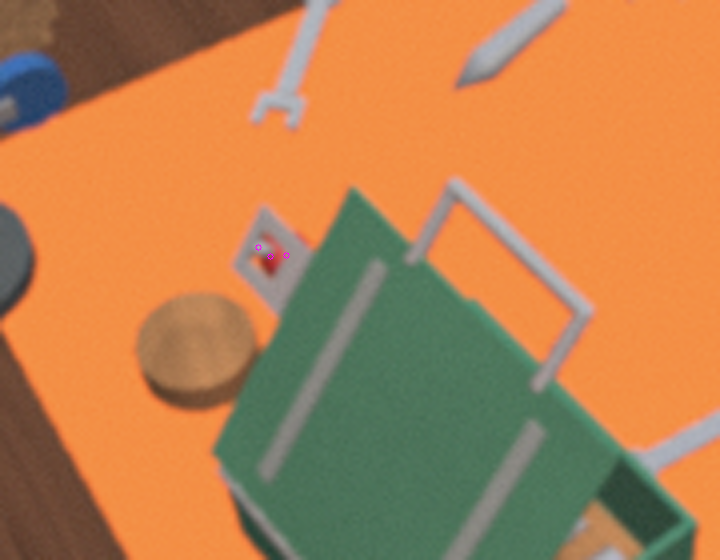

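View pics/s13.png

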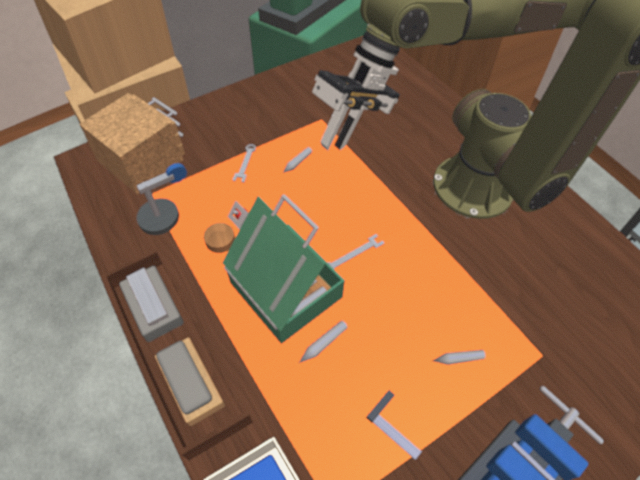

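The lid stands propped. The handle corners are at crop (455,183) and (588,310), i.e. scene (284,196) and (317,227), which fits 0.90 rad. The pin is through the hole at top crop (364,283), the arm is clear, and all the tools are where they started. Handing in.

```bash
python3 -c "
from cell import manip
print(manip.sign_off())"
```

```text
the job is handed in; nothing more can be done
None
```

The lid is open and propped on its rod, and the job was handed in at about 23 s of the 66 s allowed. No verdict was reported.

**What I did:** I gripped the bar handle and lifted the lid to about 1.355 rad, where it held on its own. Next I gripped the red ball and swung the rod from 1.31 to about 2.24 rad. I then took the handle again and lowered the lid until the force showed contact, at about 0.89 rad. I let go and backed off.

**Last checks:**
- **Lid:** it stayed still after release. The handle corners in the scene camera match about 0.90 rad.
- **Pin:** the top and scene cameras show it standing through the ear's hole, with the ball under the ear. I did not measure the distance from pin to hole centre in millimetres.
- **Robot:** it is clear of everything, and the wrist force is near zero.
- **Bench tools:** those in the final scene view are where they were at the start, judged by eye.

**Disagreements:**
- The rod angle came out at 2.237 rad from the wrist camera's sphere fit and about 2.22 rad from the top camera. Both are within the 0.04 rad allowed.
- The two fixed cameras differed by about 3 mm on the box's x position.
- The first move call was refused because some rows held only a grip value. I resent it with every field filled in.

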